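Swap the sample vial behind the bottles in the spill tray

TASK

Swap the sample vial that stands at the back of the grey tray. First clear both bottles out of the tray onto the green side mat, then stand the black-capped vial in the middle of the orange coaster and after it the white-capped vial in its place in the middle of the yellow pad; last, put the bottles back in the tray, each in the middle of the pad that has the colour of its cap. Keep the bottles and vials upright all the time.

Things in the scene. Friction and masses are not known exactly. Their poses are not given: they have to be found in the camera images.
- red_bottle_mid (a point): Centre (half-way up, on the axis) of the amber (red-brown) bottle with the red cap: 54 mm across, 115 mm tall, straight-sided up to about 75 mm, then shoulder and cap; about 0.2 kg; stands upright in the front of the tray. z up.
- white_bottle_mid (a point): Centre (half-way up, on the axis) of the white bottle with the white cap and a blue band on its label: 42 mm across, 85 mm tall, straight-sided up to about 50 mm; about 0.09 kg; stands upright in the front of the tray, beside the amber one. z up.
- old_vial_mid (a point): Centre (half-way up, on the axis) of the small vial with the BLACK cap and white content: 27 mm across, 61 mm tall, about 30 g; stands on the yellow pad at the back of the tray, close behind the two bottles.
- new_vial_mid (a point): Centre (half-way up, on the axis) of the small clear vial with the WHITE cap and a little yellowish content: 27 mm across, 61 mm tall, about 20 g; stands on the bare bench outside the tray.
- tray: Low grey spill tray fixed to the bench, 140 mm (its x, front to back) by 190 mm (its y), floor 5 mm thick, rim 14 mm above the bench and 5 mm thick. Origin: centre of its underside on the bench. Its +x points away from the robot, to the back.
- red_pad: Red round mark, 72 mm across, 1 mm high and only a mark (things stand on the tray floor at its origin's height), in the front row of the tray: the amber, red-capped bottle's own place. Origin: its centre, on the tray floor (5 mm above the bench). At the start either bottle may stand on it.
- white_pad: White round mark, 72 mm across, as the red one and 84 mm beside it, in the front row of the tray: the white-capped bottle's own place. Origin: its centre, on the tray floor. At the start either bottle may stand on it.
- yellow_pad: Yellow round mark, 46 mm across, at the back of the tray, 44 mm behind the line of the two front marks and midway between them: the sample vial's place. Origin: its centre, on the tray floor (5 mm above the bench).
- side_mat: Flat green mat fixed on the bench, 85 mm (its x) by 160 mm (its y), 3 mm thick, big enough for both bottles side by side along its y. Origin: centre of its underside on the bench; +x away from the robot.
- coaster: Round orange coaster fixed on the bench, 58 mm across, 4 mm thick. Origin: centre of its underside on the bench.

How it is judged:
By the outcome, as a careful person would: the job done as asked, in the order asked, and still so for the second after the job is handed in, with the robot touching nothing.
It also fails if it takes over 138 s, if anything falls off the work surface, if the arm or the gripper's body presses on something with over 40 N, if the wrist force passes 120 N, or if a joint passes its speed limit or range.

ROBOT

A 7-joint arm with a two-finger parallel gripper is mounted at the origin on a cart in front of the work surface, level with it; the furniture and walls round the work are solid. World frame = base frame: x ahead of the robot, y to its left, z up, the work surface at z = 0. Lengths are in m, angles in rad, forces in N, time in s.
With the tool pointing down it reaches from about 0.35 to 0.9 m from the base axis. Payload 8.1 kg.
Tool frame: the origin (TCP) lies between the finger pads; the fingertips stand 17 mm ahead of it and the grasp point (between the pads) lies 2 mm behind it; z points along the fingers, y is the line along which they close (so a half turn about z gives the same grasp; the last joint's range is limited). The gripper opens to 92 mm and grips with 3 to 60 N. Pads are 19 mm wide; open, the fingers measure 130 mm over their backs; the gripper's body (75 mm by 190 mm) begins 47 mm behind the grasp point.
Start: joints at [1.045, 0.434, 0.025, 1.573, -0.012, 1.134, -0.075], TCP at [0.256, -0.57, 0.244] pointing down, gripper open.
Joint ranges: [-2.62, 2.62], [-0.44, 2.09], [-1.27, 1.32], [0.08, 2.57], [-1.32, 4.46], [0.12, 2], [-2.74, 2.74]. Speed limits (rad/s): [2.22, 2.22, 3.01, 3.01, 3.14, 3.14, 3.14].

INTERFACE

Orientations are given as a rotation vector (axis times angle).
In Python, from cell import observe, get_image, calibration, sign_off, look_for, regions_of, landmark_of gives the robot as it stands.
- The arm moves only by the tool jog_arm, never from a script. Its argument "plan" is a list of rows, each an object with "offset": the shift along the tool's x, y, z normalised to -1 to 1, where 1 is 0.15 m, a list of three; "twist": the turn, a rotation vector about the tool's x, y, z normalised to -1 to 1, where 1 is 2 pi rad, a list of three; "fingers": the gripper command: -1 is shut, 1 is fully open, values between are in proportion. In form: [{"offset": [x, y, z], "twist": [ax, ay, az], "fingers": fingers}, ...]. A call has 1 to 20 rows; each row is the pose to reach, as a shift and turn from the pose commanded when the call began, along the tool's axes at that moment, turning the shorter way round; what a row does not reach only later rows make up. A row lasts 1/8 s, in which the tool goes at most 62.5 mm and 10.7 degrees, less where a joint would pass 70% of its speed; a pose out of reach is approached as far as the arm can. A call with a number of a shift or a turn outside -1 to 1 is refused whole. A call with a gripper value outside its range is refused whole. The fingers move at their own pace and stop on an object; "newtons" is the grip in N (left out, the last holds). Time passes only in rows, so rows that repeat a pose let the fingers close. It gives the time, the measured TCP pose, the force, the opening and the grip force at its end, in the units of the state.
- observe(): the state, without advancing time (a new reading comes with each control period).
- get_image(name): name is "side" or "top" or "wrist"; returns the picture (384x512x3 uint8, red, green, blue); there is no depth.
- calibration(name): a dict with "fov_y" (degrees; the focal length in pixels is half the picture's height over the tangent of half this angle, whatever the lens; pixels are square), "cx", "cy" (the principal point, pixels), "position" and "attitude" of the camera in the world. Camera axes: x right, y down, z forward; pixel columns grow to the right and rows downward; lengths in m; the calibration is good to about 2 mm. A picture is of the moment at which its call begins: read the wrist's pose just before it. calibration takes no time and is no camera call; for the wrist camera it gives the pose at the moment of the call.
- sign_off(): hands the job in; it is judged then, once.
Trained networks look in the newest picture that a camera, given by its name, has taken for a name from the list of things; names that differ only in an ending like _2 or _b are one class to them, and where a whole thing is asked for, a point or a joint stands for the part that bears it (a point fixed in the world has none). Each returns a list of dicts, best first, with "conf" (0 to 1); they miss things now and then, are a little off and sometimes report something else, mostly with a low value. They report only what shows in the picture. A call takes as long as a camera call.
- look_for(thing, camera): "box" ([left, top, width, height] as shares, 0 to 1, of the picture: columns of its width, rows of its height, round what is visible of it).
- regions_of(thing, camera): "region" (384x512 bool, what is visible of it) and "box" ([left, top, width, height] as shares, 0 to 1, of the picture: columns of its width, rows of its height, round what is visible of it).
- landmark_of(thing, camera): "at" ([row, column] as shares, 0 to 1, of the picture: columns of its width, rows of its height: a listed point, or the origin of a listed thing).
The state is a dict: "clock": time; "joints": joint angles; "dq": joint speeds; "joint_efforts": joint torques, N m; "position": TCP position; "ee_rot": TCP orientation; "force": force on the tool from outside, world axes, zero at the start; "ft_torque": the same for the moment, N m; "width": opening from 0.0 (shut) to 1.0 (fully open); "gripper_force": force on a finger pad.
Only numpy, scipy, OpenCV 4.12 (cv2) and the standard library are available. Lean on these libraries where they do the work, as an engineer would, in place of code of your own. Each camera call takes 0.05 s, during which the arm holds its last target. There are 200 camera calls.

## Working session

There is one attempt and no reset: what is moved stays moved. The work goes in short steps, Python scripts to look and compute and a tool call to move; the robot and the scene stay as the last step left them, time stands still between calls to the robot, and variables do not carry over. Pictures are saved under pics/ and viewed, at most 14 in all, crops included, and the job is handed in when it is done.

Besides the shell and the picture viewer there is one more tool, called after "Call:" by a JSON object that holds its "method" and its "body", one argument or row to a line. jog_arm: Moves the arm, as the interface text tells. Scaled input: -1 to 1 covers 0.15 m each way for a shift and 2 pi rad each way for a turn. Its arguments: {"type":"object","properties":{"plan":{"type":"array","items":{"type":"object","properties":{"offset":{"type":"array","items":{"type":"number","minimum":-1,"maximum":1}},"twist":{"type":"array","items":{"type":"number","minimum":-1,"maximum":1}},"fingers":{"type":"number"}}}},"newtons":{"type":"number"}},"required":["plan"]}

```bash
mkdir -p pics; cat > h.py <<'E'
import numpy as np, cv2
from scipy.spatial.transform import Rotation as R
from cell import *
def rot(a):
    a=np.array(a,float)
    return a if a.shape==(3,3) else R.from_rotvec(a).as_matrix()
def ray(c,px):
    k=calibration(c); f=192/np.tan(np.radians(k['fov_y'])/2)
    d=np.array([(px[0]-k['cx'])/f,(px[1]-k['cy'])/f,1]); return np.array(k['position']),rot(k['attitude'])@d
def onz(c,px,z):
    p,d=ray(c,px); return p+d*(z-p[2])/d[2]
def lm(t,c):
    r=landmark_of(t,c)
    return [(round(x['conf'],2),np.array([x['at'][1]*512,x['at'][0]*384])) for x in r]
def snap(c,n): 
    im=get_image(c); cv2.imwrite(f'pics/{n}.png',im[:,:,::-1]); return im
E
python3 - <<'E'
from h import *
np.set_printoptions(precision=4,suppress=True)
for c in('top','side'): print(c,calibration(c)); 
s=observe(); print(s)
a=snap('top','t0');b=snap('side','s0')
zs=dict(red_bottle_mid=.0625,white_bottle_mid=.0475,old_vial_mid=.0355,new_vial_mid=.0305,tray=0,red_pad=.005,white_pad=.005,yellow_pad=.005,side_mat=0,coaster=0)
for t,z in zs.items():
  for c in('top','side'):
    for cf,px in lm(t,c)[:2]: print(t,c,cf,px,onz(c,px,z))
cv2.imwrite('pics/b0.png',np.hstack([cv2.resize(x,(400,300)) for x in(a,b)])[:,:,::-1])
E
```

```text
top {'fov_y': 45.32195222960186, 'cx': 257.89014831904103, 'cy': 200.86248600211337, 'position': array([0.4168, 0.1261, 0.955 ]), 'attitude': array([-2.2275,  2.1791, -0.0574])}
side {'fov_y': 47.97465524883132, 'cx': 262.6258805365397, 'cy': 194.07117543559596, 'position': array([ 0.385 , -0.6791,  0.577 ]), 'attitude': array([-2.1294,  0.0821, -0.0729])}
{'clock': 0.0, 'joints': array([ 1.0454,  0.4352,  0.0249,  1.5741, -0.0116,  1.134 , -0.0751]), 'dq': array([-0.    ,  0.0014,  0.0004, -0.0003,  0.0003, -0.0006,  0.0004]), 'joint_efforts': array([ -0.0006, -66.7865,   0.9845, -31.4465,  -0.0607,   0.0427,
         0.0001]), 'position': array([ 0.2562, -0.5695,  0.243 ]), 'ee_rot': array([-3.0702, -0.6588,  0.0007]), 'force': array([-0.0728, -0.0248, -0.2463]), 'ft_torque': array([-0.0159,  0.0413, -0.0092]), 'gripper_force': 0.0, 'width': 0.9991281260605188}
red_bottle_mid top 0.64 [129.28   180.7872] [0.4893 0.3695 0.0625]
red_bottle_mid side 0.8 [267.4176 150.9888] [0.4993 0.3543 0.0625]
red_bottle_mid side 0.68 [223.1808 179.4048] [0.3798 0.2092 0.0625]
white_bottle_mid top 0
[... 486 characters left out ...]
9888] [0.4986 0.2806 0.0305]
tray top 0.56 [161.28   177.4848] [0.5028 0.3204 0.    ]
tray side 0.58 [269.5168 176.1024] [0.504  0.3281 0.    ]
red_pad top 0.81 [181.1968 184.512 ] [0.4887 0.2779 0.005 ]
red_pad side 0.7 [267.3152 185.5872] [0.4923 0.2705 0.005 ]
white_pad top 0.69 [136.8064 182.5152] [0.4908 0.3696 0.005 ]
white_pad side 0.41 [263.424  167.1168] [0.4912 0.3704 0.005 ]
yellow_pad top 0.53 [159.0784 162.816 ] [0.5327 0.3249 0.005 ]
yellow_pad side 0.45 [278.6816 177.9072] [0.5264 0.3084 0.005 ]
side_mat top 0.79 [362.1888 200.4096] [ 0.4643 -0.0986  0.    ]
coaster top 0.71 [270.2848 216.3072] [0.4271 0.0921 0.    ]
coaster side 0.55 [247.5008 231.5904] [0.4302 0.0843 0.    ]
```

View pics/t0.png

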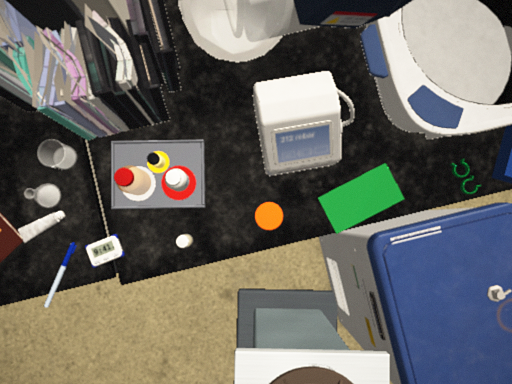

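View pics/s0.png

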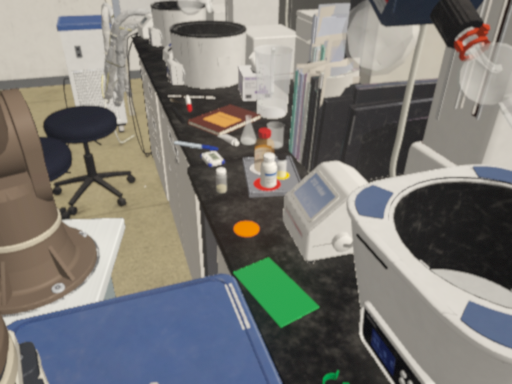

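The top view shows the amber bottle (cap at ~(125,177)) on the white pad and the white bottle (~(179,179)) on the red pad, so they stand swapped. The black-capped vial is at ~(155,160), the new vial at ~(184,240), the coaster at ~(269,216), and the mat, rotated, at ~(361,198). The side view shows the same, plus the instrument box behind the coaster and a blue lidded box whose corner (~(222,278)) is near the mat.

```bash
cat >> h.py <<'E'
def tri(pt,ps,a='top',b='side'):
    p,d=ray(a,pt);q,e=ray(b,ps);d/=np.linalg.norm(d);e/=np.linalg.norm(e)
    t=np.linalg.lstsq(np.c_[d,-e],q-p,rcond=None)[0]; x=p+t[0]*d;y=q+t[1]*e
    return (x+y)/2,np.linalg.norm(x-y)
def reg(t,c,z,n=0):
    r=regions_of(t,c)
    if not r: return None
    m=r[n]['region'].astype(np.uint8); k=max(cv2.findContours(m,0,1)[0],key=cv2.contourArea)[:,0]
    w=np.array([onz(c,p,z)[:2] for p in k],np.float32)*1000
    return round(r[n]['conf'],2),cv2.minAreaRect(w),cv2.minEnclosingCircle(w)
E
python3 - <<'E'
from h import *
np.set_printoptions(precision=4,suppress=True)
print('box corner',tri((370,237),(222,278)))
for nm,a,b in(('instr',(262,172),(288,222)),('instr top front left',(254,86),(322,165)),('screenTL',(274,135),(311,180)),('instr top right',(335,72),(358,163))): print(nm,tri(a,b))
get_image('top')
for t,z in dict(tray=.014,side_mat=.003,coaster=.004,red_pad=.006,white_pad=.006,yellow_pad=.006,new_vial_mid=.05,old_vial_mid=.06).items(): print(t,reg(t,'top',z))
s=calibration('wrist');print(s, observe()['position'])
E
```

```text
box corner (array([ 0.3818, -0.1051,  0.0421]), np.float64(0.016125468127529713))
instr (array([0.5214, 0.1111, 0.0026]), np.float64(0.005448031647524797))
instr top front left (array([0.6254, 0.1339, 0.1427]), np.float64(0.062004378586426115))
screenTL (array([0.5692, 0.0934, 0.1229]), np.float64(0.009540014905075628))
instr top right (array([0.6449, 0.0023, 0.2137]), np.float64(0.03467987531085109))
tray None
side_mat (0.96, ((469.8177795410156, -93.51016998291016), (85.1680679321289, 160.83804321289062), 28.706274032592773), ((470.5859375, -94.3199462890625), 88.44356536865234))
coaster (0.72, ((427.61114501953125, 95.9389419555664), (57.861366271972656, 55.85981750488281), 1.2643133401870728), ((428.6444091796875, 95.97053527832031), 30.15542984008789))
red_pad (0.56, ((491.2714538574219, 282.055419921875), (61.11368179321289, 70.07266235351562), 44.53325653076172), ((494.05877685546875, 284.42840576171875), 35.780948638916016))
white_pad (0.71, ((477.8028259277344, 357.94378662109375), (38.29344940185547, 71.48388671875), 44.117088317871094), ((485.3757019042969, 365.1571960449219), 35.926727294921875))
yellow_pad None
new_vial_mid (0.44, ((376.409423828125, 262.99444580078125), (23.45273208618164, 29.365100860595703), 1.234641194343567), ((376.3782043457031, 262.4945983886719), 15.30225658416748))
old_vial_mid (0.73, ((531.8224487304688, 321.0600891113281), (33.332000732421875, 23.398799896240234), 46.384361267089844), ((531.308837890625, 321.5304870605469), 17.506567001342773))
{'fov_y': 60.96364943629559, 'cx': 258.37476145032724, 'cy': 190.85544886030448, 'position': array([ 0.3227, -0.5404,  0.3845]), 'attitude': array([ 2.4377, -1.576 , -0.2158])} [ 0.2564 -0.57    0.2437]
```

Call:
{"method": "jog_arm", "body": {
  "plan": [
    {"offset": [0.22,-0.24,-0.13],"twist": [0,0,-0.029],"fingers": 1},
    {"offset": [0.45,-0.48,-0.27],"twist": [0,0,-0.058],"fingers": 1},
    {"offset": [0.67,-0.72,-0.4],"twist": [0,0,-0.087],"fingers": 1},
    {"offset": [0.67,-0.72,-0.4],"twist": [0,0,-0.116],"fingers": 1},
    {"offset": [0.67,-0.72,-0.4],"twist": [0,0,-0.145],"fingers": 1},
    {"offset": [0.67,-0.72,-0.4],"twist": [0,0,-0.183],"fingers": 1},
    {"offset": [0.67,-0.72,-0.4],"twist": [0,0,-0.183],"fingers": 1},
    {"offset": [0.67,-0.72,-0.4],"twist": [0,0,-0.183],"fingers": 1}
  ]
}}

```text
clock: 2.55
position: [0.3037, -0.4303, 0.3038]
ee_rot: [2.22, 2.223, -0.0]
force: [-0.1, -0.4, -0.0]
width: 0.998
gripper_force: 0.0
```

Call:
{"method": "jog_arm", "body": {
  "plan": [
    {"offset": [0.31,0.1,0],"twist": [0,0,0],"fingers": 1},
    {"offset": [0.62,0.2,0],"twist": [0,0,0],"fingers": 1},
    {"offset": [0.93,0.32,0],"twist": [0,0,0],"fingers": 1},
    {"offset": [0.93,0.32,0],"twist": [0,0,0],"fingers": 1}
  ]
}}

```text
clock: 3.05
position: [0.3531, -0.2872, 0.3042]
ee_rot: [2.214, 2.228, 0.001]
force: [-0.2, -1.6, 0.6]
width: 0.994
gripper_force: 0.0
```

Call:
{"method": "jog_arm", "body": {
  "plan": [
    {"offset": [0.31,0.1,0],"twist": [0,0,0],"fingers": 1},
    {"offset": [0.62,0.2,0],"twist": [0,0,0],"fingers": 1},
    {"offset": [0.93,0.32,0],"twist": [0,0,0],"fingers": 1},
    {"offset": [0.93,0.32,0],"twist": [0,0,0],"fingers": 1},
    {"offset": [0.93,0.32,0],"twist": [0,0,0],"fingers": 1}
  ]
}}

```text
clock: 3.68
position: [0.3991, -0.1523, 0.3037]
ee_rot: [2.221, 2.222, -0.001]
force: [-0.6, -0.1, -0.0]
width: 0.998
gripper_force: 0.0
```

```bash
python3 - <<'E'
from h import *
np.set_printoptions(precision=4,suppress=True)
s=observe(); print(s['position'],s['joints'],rot(s['ee_rot']))
snap('wrist','w1');snap('top','t1')
print(calibration('wrist'))
print(reg('side_mat','wrist',.003),reg('side_mat','top',.003))
E
```

```text
[ 0.3991 -0.1523  0.3037] [ 0.6708  0.0917 -0.4619  1.8967  0.0451  1.1632  0.1929] [[-0.0002  1.     -0.0002]
 [ 1.      0.0002 -0.0005]
 [-0.0005 -0.0002 -1.    ]]
{'fov_y': 60.96364943629559, 'cx': 258.37476145032724, 'cy': 190.85544886030448, 'position': array([ 0.3988, -0.0802,  0.4443]), 'attitude': array([ 2.8661, -0.0011, -0.0004])}
(0.59, ((469.02947998046875, -96.18412017822266), (87.45986938476562, 162.1600799560547), 27.768095016479492), ((469.9980163574219, -95.64862060546875), 89.29635620117188)) (0.79, ((470.8494873046875, -94.56999206542969), (85.18186950683594, 158.68667602539062), 27.637041091918945), ((470.30438232421875, -93.62837982177734), 87.3731689453125))
```

View pics/w1.png

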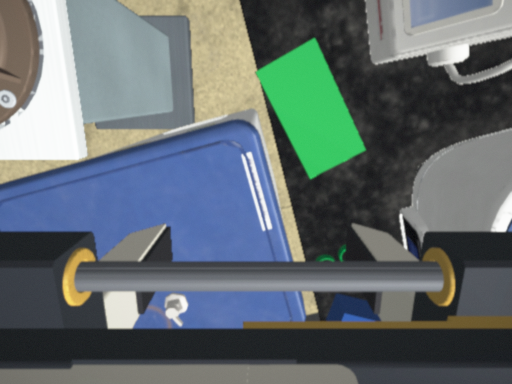

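The wrist view shows the green mat at ~(310,108) and the blue lid's rounded corner at ~(258,118), just in front of it; the lid stands before the bench. I'll check the lid height while I move to the tray.

```bash
python3 - <<'E'
from h import *
np.set_printoptions(precision=4,suppress=True)
# lid corner and the end of white line marks
print(tri((372,238),(252,120),'top','wrist'), tri((388,241),(246,153),'top','wrist'),tri((450,222),(268,228),'top','wrist'))
E
```

```text
(array([ 0.3902, -0.1031,  0.066 ]), np.float64(0.002836662491467444)) (array([ 0.382 , -0.1492,  0.014 ]), np.float64(0.0006744507945313792)) (array([ 0.4168, -0.2434,  0.0686]), np.float64(0.02149037893354741))
```

Call:
{"method": "jog_arm", "body": {
  "plan": [
    {"offset": [0.33,0,0],"twist": [0,0,0],"fingers": 1},
    {"offset": [0.67,0,0],"twist": [0,0,0],"fingers": 1},
    {"offset": [1,0,0],"twist": [0,0,0],"fingers": 1},
    {"offset": [1,0,0],"twist": [0,0,0],"fingers": 1}
  ]
}}

```text
clock: 4.38
position: [0.399, 0.0017, 0.3041]
ee_rot: [2.214, 2.228, 0.002]
force: [0.3, -0.9, 0.3]
width: 0.998
gripper_force: 0.0
```

Call:
{"method": "jog_arm", "body": {
  "plan": [
    {"offset": [0.33,0.1,0],"twist": [0,0,0],"fingers": 1},
    {"offset": [0.67,0.2,0],"twist": [0,0,0],"fingers": 1},
    {"offset": [1,0.3,0],"twist": [0,0,0],"fingers": 1},
    {"offset": [1,0.3,0],"twist": [0,0,0],"fingers": 1}
  ]
}}

```text
clock: 4.88
position: [0.4446, 0.1514, 0.3035]
ee_rot: [-2.214, -2.226, -0.002]
force: [0.9, -0.8, -0.3]
width: 0.995
gripper_force: 0.0
```

Call:
{"method": "jog_arm", "body": {
  "plan": [
    {"offset": [0.3,0.1,0],"twist": [0,0,0],"fingers": 1},
    {"offset": [0.6,0.2,0],"twist": [0,0,0],"fingers": 1},
    {"offset": [0.6,0.3,0],"twist": [0,0,0],"fingers": 1},
    {"offset": [0.6,0.3,0],"twist": [0,0,0],"fingers": 1},
    {"offset": [0.6,0.3,0],"twist": [0,0,0],"fingers": 1}
  ]
}}

```text
clock: 5.5
position: [0.4887, 0.237, 0.3035]
ee_rot: [2.222, 2.22, -0.002]
force: [-0.2, 0.6, 0.7]
width: 0.998
gripper_force: 0.0
```

```bash
python3 - <<'E'
from h import *
np.set_printoptions(precision=4,suppress=True)
s=observe(); print(s['position'],s['joints'])
snap('wrist','w2')
zs=dict(red_bottle_mid=.0625,white_bottle_mid=.0475,old_vial_mid=.0355,new_vial_mid=.0305,tray=0,red_pad=.005,white_pad=.005,yellow_pad=.005,coaster=0)
for t,z in zs.items():
    for cf,px in lm(t,'wrist')[:2]: print(t,cf,px,onz('wrist',px,z))
for t,z in dict(tray=.014,coaster=.004,red_pad=.006,white_pad=.006).items(): print(t,reg(t,'wrist',z))
E
```

```text
[0.4887 0.237  0.3035] [ 0.0126  0.3537 -0.7546  1.6373  0.2532  1.2525 -0.7921]
red_bottle_mid 0.72 [257.024   44.5056] [0.487  0.3663 0.0625]
white_bottle_mid 0.97 [264.4992 120.8832] [0.4958 0.2849 0.0475]
old_vial_mid 0.75 [296.704  86.592] [0.5343 0.3246 0.0355]
old_vial_mid 0.65 [275.6096  87.7056] [0.5091 0.3233 0.0355]
new_vial_mid 0.56 [171.9808 134.592 ] [0.3799 0.2673 0.0305]
tray 0.96 [273.92    86.5152] [0.5087 0.3264 0.    ]
red_pad 0.97 [263.424  121.6128] [0.4952 0.2822 0.005 ]
red_pad 0.52 [264.9088 124.6848] [0.4972 0.2782 0.005 ]
yellow_pad 0.79 [294.6048  84.288 ] [0.5348 0.3294 0.005 ]
yellow_pad 0.68 [276.5824  88.0896] [0.5118 0.3247 0.005 ]
coaster 0.58 [217.6    247.6032] [0.4282 0.098  0.    ]
tray (0.85, ((508.9725341796875, 327.5777893066406), (139.5002899169922, 191.49090576171875), 2.4239325523376465), ((508.6968078613281, 327.76446533203125), 115.38304138183594))
coaster (0.74, ((429.1220397949219, 103.12648010253906), (56.43922805786133, 46.59236526489258), 0.12241435796022415), ((429.1048583984375, 97.9372329711914), 28.63263511657715))
red_pad (0.89, ((492.8993225097656, 284.9663391113281), (70.92890930175781, 70.2803955078125), 44.920860290527344), ((491.6568908691406, 284.91650390625), 37.10521697998047))
white_pad (0.63, ((484.43731689453125, 355.12109375), (41.010738372802734, 69.74181365966797), 70.23808288574219), ((488.5321960449219, 367.000244140625), 35.16447830200195))
```

View pics/w2.png

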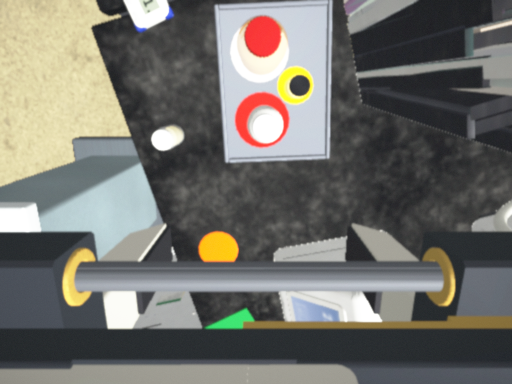

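The wrist view shows the tray with amber on white (cap ~(263,37)), the white bottle on red (~(266,124)), the old vial (~(299,86)), the new vial (~(168,137)) and the coaster (~(218,249)). Books stand close behind the tray to the right (from x≈350), so I'll check their clearance.

```bash
python3 - <<'E'
from h import *
a=cv2.imread('pics/t0.png')[0:160,0:210]; b=cv2.imread('pics/w2.png')[0:200,300:512]
cv2.imwrite('pics/c1.png',np.hstack([cv2.resize(a,(394,300)),cv2.resize(b,(318,300))]))
np.set_printoptions(precision=4,suppress=True)
for z in(0,.1,.2,.3): print(z,[onz('top',p,z)[:2] for p in((88,139),(105,137),(172,122))],[onz('wrist',p,z)[:2] for p in((345,3),(362,102),(470,138))])
E
```

```text
0 [array([0.5797, 0.4753]), array([0.5848, 0.4402]), array([0.6196, 0.3017])] [array([0.5936, 0.424 ]), array([0.6246, 0.3078]), array([0.775 , 0.2611])]
0.1 [array([0.5627, 0.4388]), array([0.5672, 0.4073]), array([0.5984, 0.2833])] [array([0.5699, 0.3987]), array([0.594 , 0.3086]), array([0.7105, 0.2724])]
0.2 [array([0.5456, 0.4022]), array([0.5496, 0.3744]), array([0.5771, 0.2649])] [array([0.5462, 0.3734]), array([0.5633, 0.3095]), array([0.646 , 0.2838])]
0.3 [array([0.5285, 0.3656]), array([0.532 , 0.3415]), array([0.5559, 0.2465])] [array([0.5225, 0.3481]), array([0.5326, 0.3103]), array([0.5815, 0.2952])]
```

View pics/c1.png

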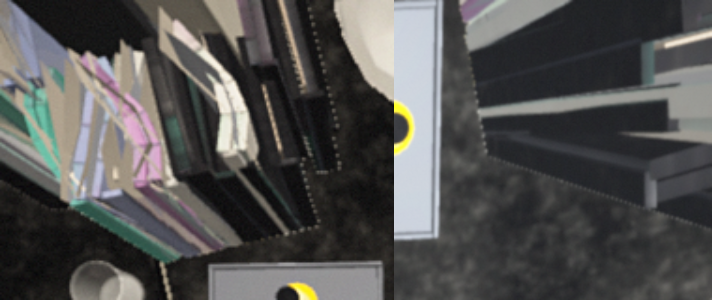

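Call:
{"method": "jog_arm", "body": {
  "plan": [
    {"offset": [0.2,0,0.1],"twist": [0,0,-0.028],"fingers": 0.52},
    {"offset": [0.4,0,0.2],"twist": [0,0,-0.056],"fingers": 0.52},
    {"offset": [0.6,0,0.3],"twist": [0,0,-0.084],"fingers": 0.52},
    {"offset": [0.8,0,0.4],"twist": [0,0,-0.112],"fingers": 0.52},
    {"offset": [0.873,0,0.5],"twist": [0,0,-0.14],"fingers": 0.52},
    {"offset": [0.873,0,0.6],"twist": [0,0,-0.168],"fingers": 0.52},
    {"offset": [0.873,0,0.69],"twist": [0,0,-0.196],"fingers": 0.52},
    {"offset": [0.873,0,0.69],"twist": [0,0,-0.224],"fingers": 0.52},
    {"offset": [0.873,0,0.69],"twist": [0,0,-0.25],"fingers": 0.52},
    {"offset": [0.873,0,0.69],"twist": [0,0,-0.25],"fingers": 0.52},
    {"offset": [0.873,0,0.69],"twist": [0,0,-0.25],"fingers": 0.52}
  ]
}}

```text
clock: 7.58
position: [0.4884, 0.37, 0.2002]
ee_rot: [-0.003, -3.141, -0.0]
force: [0.4, -0.1, -0.8]
width: 0.761
gripper_force: 0.0
```

```bash
python3 - <<'E'
from h import *
np.set_printoptions(precision=4,suppress=True)
s=observe(); print(s['position'],s['joints'],s['ee_rot'],s['width'])
snap('wrist','w3')
zs=dict(red_bottle_mid=.0625,white_bottle_mid=.0475,old_vial_mid=.0355,new_vial_mid=.0305,tray=0,red_pad=.005,yellow_pad=.005)
for t,z in zs.items():
    for cf,px in lm(t,'wrist')[:1]: print(t,cf,px,onz('wrist',px,z))
E
```

```text
[0.4884 0.37   0.2002] [-0.0844  0.6815 -1.0568  1.601   0.6208  1.2312  0.3085] [-0.0031 -3.1415 -0.    ] 0.7611223552010883
white_bottle_mid 0.78 [162.6112 190.0032] [0.4973 0.2798 0.0475]
old_vial_mid 0.8 [214.784  225.4848] [0.5376 0.3256 0.0355]
new_vial_mid 0.93 [140.8     51.9168] [0.3754 0.2653 0.0305]
red_pad 0.69 [174.8992 175.1808] [0.4929 0.2811 0.005 ]
yellow_pad 0.65 [217.4976 212.0832] [0.5341 0.3248 0.005 ]
```

View pics/w3.png

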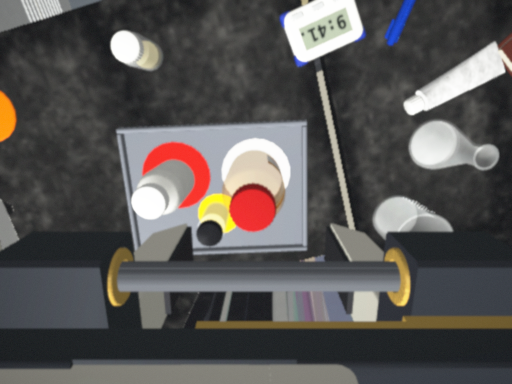

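The wrist view shows the amber cap at ~(253,207), nearly centred between the fingers, with the white bottle's cap at ~(152,201) and the black cap at ~(209,233).

```bash
python3 - <<'E'
from h import *
np.set_printoptions(precision=4,suppress=True)
print(onz('wrist',(253,206),.12),onz('wrist',(151,201),.09),onz('wrist',(209,232),.066),onz('wrist',(126,46),.061))
E
```

```text
[0.4888 0.3656 0.12  ] [0.4947 0.2828 0.09  ] [0.5317 0.3246 0.066 ] [0.3751 0.2642 0.061 ]
```

Call:
{"method": "jog_arm", "body": {
  "plan": [
    {"offset": [0,-0.023,0.2],"twist": [0,0,0],"fingers": 0.52},
    {"offset": [0,-0.023,0.4],"twist": [0,0,0],"fingers": 0.52},
    {"offset": [0,-0.023,0.55],"twist": [0,0,0],"fingers": 0.52},
    {"offset": [0,-0.023,0.7],"twist": [0,0,0],"fingers": 0.52},
    {"offset": [0,-0.023,0.84],"twist": [0,0,0],"fingers": 0.52},
    {"offset": [0,-0.023,0.84],"twist": [0,0,0],"fingers": 0.52},
    {"offset": [0,-0.023,0.84],"twist": [0,0,0],"fingers": 0.52}
  ]
}}

```text
clock: 8.85
position: [0.4885, 0.3671, 0.0748]
ee_rot: [-0.003, 3.141, 0.001]
force: [-0.4, 0.2, 0.2]
width: 0.763
gripper_force: 0.0
```

Call:
{"method": "jog_arm", "body": {
  "plan": [
    {"offset": [0,0,0],"twist": [0,0,0],"fingers": -0.2},
    {"offset": [0,0,0],"twist": [0,0,0],"fingers": -0.2},
    {"offset": [0,0,0],"twist": [0,0,0],"fingers": -0.2},
    {"offset": [0,0,0],"twist": [0,0,0],"fingers": -0.2},
    {"offset": [0,0,0],"twist": [0,0,0],"fingers": -0.2},
    {"offset": [0,0,0],"twist": [0,0,0],"fingers": -0.2}
  ],
  "newtons": 25
}}

```text
clock: 9.6
position: [0.4887, 0.3667, 0.0748]
ee_rot: [-0.002, 3.141, 0.001]
force: [-0.2, -2.4, 5.8]
width: 0.574
gripper_force: 25.0
```

```bash
python3 - <<'E'
from h import *
np.set_printoptions(precision=4,suppress=True)
s=observe(); print(s)
E
```

```text
{'clock': 9.6, 'joints': array([-0.1306,  0.8046, -0.9592,  1.7263,  0.7606,  1.028 ,  0.2057]), 'dq': array([-0.    ,  0.0016,  0.0009, -0.0004, -0.0007, -0.0008,  0.0006]), 'joint_efforts': array([ -0.6132, -67.9204, -18.7938, -20.4751,  -0.0964,  -0.458 ,
         0.0105]), 'position': array([0.4887, 0.3667, 0.0748]), 'ee_rot': array([-0.0024,  3.1408,  0.0006]), 'force': array([-0.2051, -2.3587,  5.7961]), 'ft_torque': array([-0.2037, -0.0902, -0.0225]), 'gripper_force': 25.010933016892523, 'width': 0.5741042885772939}
```

Call:
{"method": "jog_arm", "body": {
  "plan": [
    {"offset": [0,0,-0.1],"twist": [0,0,0],"fingers": -0.2},
    {"offset": [0,0,-0.3],"twist": [0,0,0],"fingers": -0.2},
    {"offset": [0,0,-0.5],"twist": [0,0,0],"fingers": -0.2},
    {"offset": [0,0,-0.7],"twist": [0,0,0],"fingers": -0.2},
    {"offset": [0,0,-0.87],"twist": [0,0,0],"fingers": -0.2},
    {"offset": [0,0,-0.87],"twist": [0,0,0],"fingers": -0.2}
  ]
}}

```text
clock: 10.35
position: [0.4886, 0.3676, 0.2071]
ee_rot: [-0.003, 3.139, 0.004]
force: [0.3, -0.1, -1.9]
width: 0.575
gripper_force: 25.0
```

Call:
{"method": "jog_arm", "body": {
  "plan": [
    {"offset": [0.05,-0.15,0],"twist": [0,0,0],"fingers": -0.2},
    {"offset": [0.12,-0.4,0],"twist": [0,0,0],"fingers": -0.2},
    {"offset": [0.2,-0.67,0],"twist": [0,0,0],"fingers": -0.2},
    {"offset": [0.27,-0.95,0],"twist": [0,0,0],"fingers": -0.2}
  ]
}}

```text
clock: 10.85
position: [0.4471, 0.2224, 0.2037]
ee_rot: [0.004, -3.14, 0.001]
force: [-0.1, 0.3, -1.0]
width: 0.574
gripper_force: 25.0
```

Call:
{"method": "jog_arm", "body": {
  "plan": [
    {"offset": [0.03,-0.24,0],"twist": [0,0,0],"fingers": -0.2},
    {"offset": [0.06,-0.48,0],"twist": [0,0,0],"fingers": -0.2},
    {"offset": [0.1,-0.72,0],"twist": [0,0,0],"fingers": -0.2},
    {"offset": [0.1,-0.95,0],"twist": [0,0,0],"fingers": -0.2}
  ]
}}

```text
clock: 11.35
position: [0.4323, 0.0799, 0.204]
ee_rot: [0.003, -3.14, 0.001]
force: [-0.2, -0.2, -1.4]
width: 0.576
gripper_force: 25.0
```

Call:
{"method": "jog_arm", "body": {
  "plan": [
    {"offset": [-0.03,-0.24,0],"twist": [0,0,0],"fingers": -0.2},
    {"offset": [-0.06,-0.48,0],"twist": [0,0,0],"fingers": -0.2},
    {"offset": [-0.09,-0.72,0],"twist": [0,0,0],"fingers": -0.2},
    {"offset": [-0.11,-0.95,0],"twist": [0,0,0],"fingers": -0.2},
    {"offset": [-0.11,-0.95,0],"twist": [0,0,0],"fingers": -0.2},
    {"offset": [-0.11,-0.95,0],"twist": [0,0,0],"fingers": -0.2}
  ]
}}

```text
clock: 12.1
position: [0.4496, -0.0605, 0.2043]
ee_rot: [0.003, -3.141, -0.001]
force: [-0.5, -0.1, -2.4]
width: 0.573
gripper_force: 25.0
```

```bash
python3 - <<'E'
from h import *
np.set_printoptions(precision=4,suppress=True)
s=observe(); print(s['position'],s['joints'],s['ee_rot'],s['width'],s['force'])
snap('top','t4')
E
```

```text
[ 0.4496 -0.0605  0.2043] [ 0.9399  0.457  -1.2081  1.9611  0.4906  1.0635  1.0877] [ 0.003  -3.1408 -0.0009] 0.5730990674488105 [-0.4922 -0.0927 -2.3946]
```

View pics/t4.png

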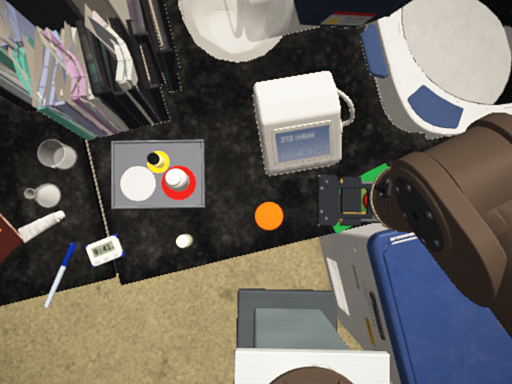

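The top view shows the gripper with the amber bottle over the mat (~(370,200)); the white pad in the tray is now bare. The arm's elbow is over the blue box, well above it.

Call:
{"method": "jog_arm", "body": {
  "plan": [
    {"offset": [0,0,0.2],"twist": [0,0,0],"fingers": -0.2},
    {"offset": [0,0,0.4],"twist": [0,0,0],"fingers": -0.2},
    {"offset": [0,0,0.6],"twist": [0,0,0],"fingers": -0.2},
    {"offset": [0,0,0.75],"twist": [0,0,0],"fingers": -0.2},
    {"offset": [0,0,0.83],"twist": [0,0,0],"fingers": -0.2},
    {"offset": [0,0,0.873],"twist": [0,0,0],"fingers": -0.2},
    {"offset": [0,0,0.873],"twist": [0,0,0],"fingers": -0.2},
    {"offset": [0,0,0.873],"twist": [0,0,0],"fingers": -0.2}
  ]
}}

```text
clock: 13.15
position: [0.4506, -0.0609, 0.0744]
ee_rot: [-0.003, 3.141, -0.0]
force: [-0.1, -0.2, -1.4]
width: 0.572
gripper_force: 25.0
```

```bash
python3 - <<'E'
from h import *
np.set_printoptions(precision=4,suppress=True)
s=observe(); print(s['position'],s['joints'],s['ee_rot'],s['width'],s['force'])
E
```

```text
[ 0.4506 -0.0609  0.0744] [ 0.76    0.6162 -1.0084  2.1053  0.7322  0.8211  0.8704] [-0.0027  3.1405 -0.0003] 0.5722545896151301 [-0.0542 -0.2405 -1.3836]
```

Call:
{"method": "jog_arm", "body": {
  "plan": [
    {"offset": [0,0,0.012],"twist": [0,0,0],"fingers": -0.2},
    {"offset": [0,0,0.012],"twist": [0,0,0],"fingers": -0.2},
    {"offset": [0,0,0.012],"twist": [0,0,0],"fingers": 0.52},
    {"offset": [0,0,0.012],"twist": [0,0,0],"fingers": 0.52},
    {"offset": [0,0,0.012],"twist": [0,0,0],"fingers": 0.52},
    {"offset": [0,0,0.012],"twist": [0,0,0],"fingers": 0.52},
    {"offset": [0,0,-0.2],"twist": [0,0,0],"fingers": 0.52},
    {"offset": [0,0,-0.5],"twist": [0,0,0],"fingers": 0.52},
    {"offset": [0,0,-0.85],"twist": [0,0,0],"fingers": 0.52},
    {"offset": [0,0,-0.85],"twist": [0,0,0],"fingers": 0.52}
  ]
}}

```text
clock: 14.4
position: [0.4522, -0.0605, 0.2045]
ee_rot: [-0.002, 3.136, -0.001]
force: [0.4, -0.0, -0.5]
width: 0.762
gripper_force: 0.0
```

Call:
{"method": "jog_arm", "body": {
  "plan": [
    {"offset": [0.03,0.33,0],"twist": [0,0,0],"fingers": 0.52},
    {"offset": [0.06,0.66,0],"twist": [0,0,0],"fingers": 0.52},
    {"offset": [0.1,0.99,0],"twist": [0,0,0],"fingers": 0.52}
  ]
}}

```text
clock: 14.78
position: [0.4343, 0.0884, 0.2006]
ee_rot: [0.001, -3.141, 0.001]
force: [1.2, 0.2, 0.1]
width: 0.762
gripper_force: 0.0
```

Call:
{"method": "jog_arm", "body": {
  "plan": [
    {"offset": [-0.1,0.33,0],"twist": [0,0,0],"fingers": 0.52},
    {"offset": [-0.2,0.66,0],"twist": [0,0,0],"fingers": 0.52},
    {"offset": [-0.3,0.99,0],"twist": [0,0,0],"fingers": 0.52},
    {"offset": [-0.3,0.99,0],"twist": [0,0,0],"fingers": 0.52},
    {"offset": [-0.3,0.99,0],"twist": [0,0,0],"fingers": 0.52}
  ]
}}

```text
clock: 15.4
position: [0.479, 0.2356, 0.2003]
ee_rot: [0.004, -3.14, 0.002]
force: [-0.0, -0.5, 0.5]
width: 0.758
gripper_force: 0.0
```

```bash
python3 - <<'E'
from h import *
np.set_printoptions(precision=4,suppress=True)
s=observe(); print(s['position'],s['joints'],s['ee_rot'],s['width'],s['force'])
snap('top','t5'); print(reg('red_bottle_mid','top',.0625),[(c,onz('top',p,.0605)) for c,p in lm('red_bottle_mid','top')])
E
```

```text
[0.479  0.2356 0.2003] [ 0.1892  0.5546 -1.0723  1.7918  0.5378  1.1259  0.5092] [ 0.0041 -3.1401  0.0021] 0.7583094381537867 [-0.0127 -0.4844  0.5355]
(0.71, ((472.30670166015625, -72.0926513671875), (41.70624542236328, 15.765090942382812), 64.61441040039062), ((469.5348205566406, -70.77735137939453), 20.85784149169922)) [(0.48, array([ 0.452 , -0.058 ,  0.0605]))]
```

View pics/t5.png

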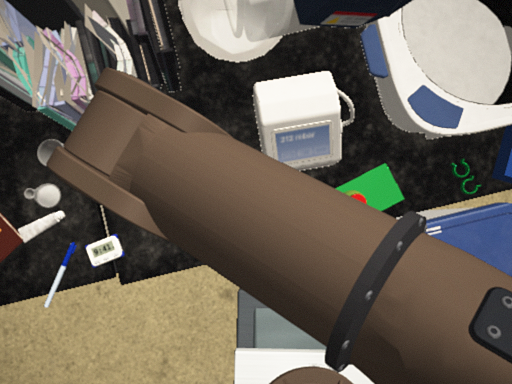

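The top view shows the amber bottle upright on the mat (red cap ~(360,199)); the arm hides the tray. Now the white bottle.

Call:
{"method": "jog_arm", "body": {
  "plan": [
    {"offset": [-0.06,0.2,0],"twist": [0,0,0],"fingers": 0.52},
    {"offset": [-0.11,0.316,0.1],"twist": [0,0,0],"fingers": 0.52},
    {"offset": [-0.11,0.316,0.3],"twist": [0,0,0],"fingers": 0.52},
    {"offset": [-0.11,0.316,0.5],"twist": [0,0,0],"fingers": 0.52},
    {"offset": [-0.11,0.316,0.7],"twist": [0,0,0],"fingers": 0.52},
    {"offset": [-0.11,0.316,0.85],"twist": [0,0,0],"fingers": 0.52},
    {"offset": [-0.11,0.316,1],"twist": [0,0,0],"fingers": 0.52},
    {"offset": [-0.11,0.316,1],"twist": [0,0,0],"fingers": 0.52},
    {"offset": [-0.11,0.316,1],"twist": [0,0,0],"fingers": 0.52}
  ]
}}

```text
clock: 16.68
position: [0.4963, 0.2839, 0.0519]
ee_rot: [-0.003, 3.141, 0.001]
force: [-0.3, 0.3, 1.1]
width: 0.761
gripper_force: 0.0
```

Call:
{"method": "jog_arm", "body": {
  "plan": [
    {"offset": [0,0,0.03],"twist": [0,0,0],"fingers": 0.52},
    {"offset": [0,0,0.03],"twist": [0,0,0],"fingers": -0.4},
    {"offset": [0,0,0.03],"twist": [0,0,0],"fingers": -0.4},
    {"offset": [0,0,0.03],"twist": [0,0,0],"fingers": -0.4},
    {"offset": [0,0,0.03],"twist": [0,0,0],"fingers": -0.4},
    {"offset": [0,0,0.03],"twist": [0,0,0],"fingers": -0.4},
    {"offset": [0,0,0.03],"twist": [0,0,0],"fingers": -0.4},
    {"offset": [0,0,0.03],"twist": [0,0,0],"fingers": -0.4}
  ],
  "newtons": 15
}}

```text
clock: 17.68
position: [0.4961, 0.2834, 0.0469]
ee_rot: [-0.003, 3.141, -0.0]
force: [-0.1, -1.7, 3.0]
width: 0.44
gripper_force: 15.0
```

```bash
python3 - <<'E'
from h import *
np.set_printoptions(precision=4,suppress=True)
s=observe(); print(s['position'],s['joints'],s['ee_rot'],s['width'],s['force'])
E
```

```text
[0.4961 0.2834 0.0469] [-0.0195  0.7698 -0.8938  1.8474  0.7594  0.9078  0.2951] [-0.0027  3.1414 -0.0002] 0.4404589602537765 [-0.1044 -1.6563  2.9922]
```

Call:
{"method": "jog_arm", "body": {
  "plan": [
    {"offset": [0,0,-0.1],"twist": [0,0,0],"fingers": -0.4},
    {"offset": [0,0,-0.35],"twist": [0,0,0],"fingers": -0.4},
    {"offset": [0,0,-0.6],"twist": [0,0,0],"fingers": -0.4},
    {"offset": [0,0,-0.85],"twist": [0,0,0],"fingers": -0.4},
    {"offset": [0,0,-0.97],"twist": [0,0,0],"fingers": -0.4},
    {"offset": [0,0,-0.97],"twist": [0,0,0],"fingers": -0.4}
  ]
}}

```text
clock: 18.42
position: [0.4964, 0.2838, 0.1932]
ee_rot: [-0.002, 3.14, 0.001]
force: [-0.0, -0.5, -1.5]
width: 0.447
gripper_force: 15.0
```

Call:
{"method": "jog_arm", "body": {
  "plan": [
    {"offset": [0.11,-0.2,0],"twist": [0,0,0],"fingers": -0.4},
    {"offset": [0.22,-0.45,0],"twist": [0,0,0],"fingers": -0.4},
    {"offset": [0.33,-0.7,0],"twist": [0,0,0],"fingers": -0.4},
    {"offset": [0.44,-0.95,0],"twist": [0,0,0],"fingers": -0.4}
  ]
}}

```text
clock: 18.92
position: [0.4289, 0.1391, 0.1907]
ee_rot: [0.003, -3.139, 0.001]
force: [1.2, -0.5, -1.6]
width: 0.445
gripper_force: 15.0
```

Call:
{"method": "jog_arm", "body": {
  "plan": [
    {"offset": [0,-0.24,0],"twist": [0,0,0],"fingers": -0.4},
    {"offset": [0,-0.48,0],"twist": [0,0,0],"fingers": -0.4},
    {"offset": [0,-0.72,0],"twist": [0,0,0],"fingers": -0.4},
    {"offset": [0,-0.95,0],"twist": [0,0,0],"fingers": -0.4}
  ]
}}

```text
clock: 19.42
position: [0.4295, -0.0033, 0.191]
ee_rot: [0.002, -3.139, -0.0]
force: [-0.4, 0.6, -2.0]
width: 0.444
gripper_force: 15.0
```

Call:
{"method": "jog_arm", "body": {
  "plan": [
    {"offset": [-0.06,-0.15,0],"twist": [0,0,0.025],"fingers": -0.4},
    {"offset": [-0.12,-0.3,0],"twist": [0,0,0.05],"fingers": -0.4},
    {"offset": [-0.18,-0.45,0],"twist": [0,0,0.075],"fingers": -0.4},
    {"offset": [-0.24,-0.6,0],"twist": [0,0,0.1],"fingers": -0.4},
    {"offset": [-0.3,-0.75,0],"twist": [0,0,0.125],"fingers": -0.4},
    {"offset": [-0.344,-0.85,0],"twist": [0,0,0.15],"fingers": -0.4},
    {"offset": [-0.344,-0.85,0],"twist": [0,0,0.172],"fingers": -0.4},
    {"offset": [-0.344,-0.85,0],"twist": [0,0,0.172],"fingers": -0.4},
    {"offset": [-0.344,-0.85,0],"twist": [0,0,0.172],"fingers": -0.4}
  ]
}}

```text
clock: 20.55
position: [0.4818, -0.1288, 0.1915]
ee_rot: [-1.608, -2.697, 0.001]
force: [0.1, -0.7, -2.4]
width: 0.446
gripper_force: 15.0
```

```bash
python3 - <<'E'
from h import *
np.set_printoptions(precision=4,suppress=True)
s=observe(); print(s['position'],s['joints'],s['ee_rot'],s['width'],s['force'])
snap('wrist','w6')
E
```

```text
[ 0.4818 -0.1288  0.1915] [ 0.7939  0.413  -0.8367  1.8925  0.3626  0.996   0.2926] [-1.6083 -2.6972  0.0007] 0.44556515914519135 [ 0.1453 -0.7429 -2.4241]
```

View pics/w6.png

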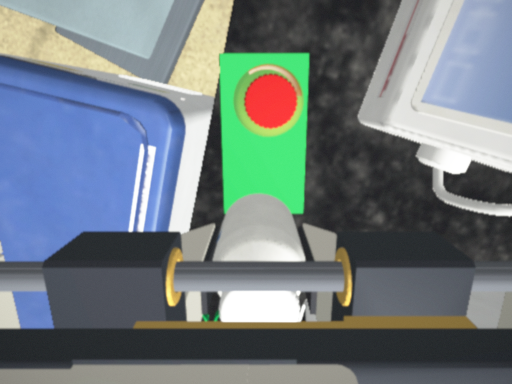

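The wrist view shows amber standing well on the mat (cap ~(270,100)) and the white bottle held over the free end. Lowering it.

Call:
{"method": "jog_arm", "body": {
  "plan": [
    {"offset": [0,0,0.2],"twist": [0,0,0],"fingers": -0.4},
    {"offset": [0,0,0.4],"twist": [0,0,0],"fingers": -0.4},
    {"offset": [0,0,0.6],"twist": [0,0,0],"fingers": -0.4},
    {"offset": [0,0,0.8],"twist": [0,0,0],"fingers": -0.4},
    {"offset": [0,0,0.92],"twist": [0,0,0],"fingers": -0.4},
    {"offset": [0,0,0.98],"twist": [0,0,0],"fingers": -0.4},
    {"offset": [0,0,0.98],"twist": [0,0,0],"fingers": -0.4},
    {"offset": [0,0,0.98],"twist": [0,0,0],"fingers": -0.4}
  ]
}}

```text
clock: 21.6
position: [0.483, -0.1291, 0.0459]
ee_rot: [1.613, 2.695, 0.001]
force: [-0.3, 0.4, -1.5]
width: 0.446
gripper_force: 15.0
```

```bash
python3 - <<'E'
from h import *
np.set_printoptions(precision=4,suppress=True)
s=observe(); print(s['position'],s['joints'],s['ee_rot'],s['width'],s['force'])
E
```

```text
[ 0.483  -0.1291  0.0459] [ 0.6559  0.6037 -0.6833  2.0345  0.5876  0.7034  0.0879] [1.6128 2.6946 0.0007] 0.4462559636666787 [-0.2752  0.3753 -1.4735]
```

Call:
{"method": "jog_arm", "body": {
  "plan": [
    {"offset": [0,0,0.01],"twist": [0,0,0],"fingers": -0.4},
    {"offset": [0,0,0.01],"twist": [0,0,0],"fingers": -0.4},
    {"offset": [0,0,0.01],"twist": [0,0,0],"fingers": 0.4},
    {"offset": [0,0,0.01],"twist": [0,0,0],"fingers": 0.4},
    {"offset": [0,0,0.01],"twist": [0,0,0],"fingers": 0.4},
    {"offset": [0,0,0.01],"twist": [0,0,0],"fingers": 0.4},
    {"offset": [0,0,-0.2],"twist": [0,0,0],"fingers": 0.4},
    {"offset": [0,0,-0.5],"twist": [0,0,0],"fingers": 0.4},
    {"offset": [0,0,-0.8],"twist": [0,0,0],"fingers": 0.4},
    {"offset": [0,0,-1],"twist": [0,0,0],"fingers": 0.4},
    {"offset": [0,0,-1],"twist": [0,0,0],"fingers": 0.4}
  ]
}}

```text
clock: 22.98
position: [0.4837, -0.1292, 0.1974]
ee_rot: [1.612, 2.692, 0.001]
force: [0.4, 0.0, -0.1]
width: 0.699
gripper_force: 0.0
```

Call:
{"method": "jog_arm", "body": {
  "plan": [
    {"offset": [0.2,0.03,0],"twist": [0,0,-0.025],"fingers": 0.1},
    {"offset": [0.4,0.06,0],"twist": [0,0,-0.05],"fingers": 0.1},
    {"offset": [0.6,0.09,0],"twist": [0,0,-0.075],"fingers": 0.1},
    {"offset": [0.8,0.12,0],"twist": [0,0,-0.1],"fingers": 0.1},
    {"offset": [0.98,0.144,0],"twist": [0,0,-0.125],"fingers": 0.1},
    {"offset": [0.98,0.144,0],"twist": [0,0,-0.15],"fingers": 0.1},
    {"offset": [0.98,0.144,0],"twist": [0,0,-0.172],"fingers": 0.1},
    {"offset": [0.98,0.144,0],"twist": [0,0,-0.172],"fingers": 0.1}
  ]
}}

```text
clock: 23.98
position: [0.4314, 0.0106, 0.1944]
ee_rot: [0.002, -3.14, -0.001]
force: [0.8, -0.0, 0.1]
width: 0.549
gripper_force: 0.0
```

Call:
{"method": "jog_arm", "body": {
  "plan": [
    {"offset": [0,0.31,0],"twist": [0,0,0],"fingers": 0.1},
    {"offset": [0,0.62,0],"twist": [0,0,0],"fingers": 0.1},
    {"offset": [0,0.93,0],"twist": [0,0,0],"fingers": 0.1}
  ]
}}

```text
clock: 24.35
position: [0.4315, 0.1512, 0.1948]
ee_rot: [-0.005, -3.141, 0.0]
force: [1.1, -0.3, 0.2]
width: 0.552
gripper_force: 0.0
```

Call:
{"method": "jog_arm", "body": {
  "plan": [
    {"offset": [-0.11,0.31,0],"twist": [0,0,0],"fingers": 0.1},
    {"offset": [-0.22,0.62,0],"twist": [0,0,0],"fingers": 0.1},
    {"offset": [-0.333,0.95,0],"twist": [0,0,0],"fingers": 0.1},
    {"offset": [-0.333,0.95,0],"twist": [0,0,0],"fingers": 0.1},
    {"offset": [-0.333,0.95,0],"twist": [0,0,0],"fingers": 0.1}
  ]
}}

```text
clock: 24.98
position: [0.4809, 0.2924, 0.1944]
ee_rot: [0.0, -3.14, 0.002]
force: [1.1, -0.7, 0.6]
width: 0.547
gripper_force: 0.0
```

```bash
python3 - <<'E'
from h import *
np.set_printoptions(precision=4,suppress=True)
s=observe(); print(s['position'],s['joints'],s['ee_rot'],s['width'],s['force'])
snap('wrist','w7')
zs=dict(old_vial_mid=.0355,new_vial_mid=.0305,tray=0,red_pad=.005,white_pad=.005,yellow_pad=.005)
for t,z in zs.items():
    for cf,px in lm(t,'wrist')[:1]: print(t,cf,px,onz('wrist',px,z))
for t,z in dict(tray=.014,red_pad=.006,white_pad=.006,yellow_pad=.006).items(): print(t,reg(t,'wrist',z))
get_image('top')
for t in('white_bottle_mid','red_bottle_mid'): print([(c,onz('top',p,.0455 if t[0]=='w' else .0605)) for c,p in lm(t,'top')[:1]])
E
```

```text
[0.4809 0.2924 0.1944] [ 0.0479  0.5915 -1.0246  1.7319  0.5518  1.1399  0.4277] [ 0.0005 -3.1405  0.0019] 0.5473192099505165 [ 1.1024 -0.695   0.6405]
old_vial_mid 0.61 [290.9184 233.2032] [0.5363 0.3226 0.0355]
new_vial_mid 0.87 [229.6832  60.4032] [0.376  0.2653 0.0305]
tray 0.6 [287.3856 200.9856] [0.5145 0.3217 0.    ]
red_pad 0.71 [251.6992 180.5952] [0.4907 0.2836 0.005 ]
white_pad 0.88 [329.6256 181.2864] [0.4914 0.3653 0.005 ]
yellow_pad 0.74 [289.4848 222.4896] [0.5375 0.3248 0.005 ]
tray (0.96, ((508.3341369628906, 324.926025390625), (139.70889282226562, 189.49713134765625), 2.2815701961517334), ((501.9687194824219, 324.1589050292969), 111.8517837524414))
red_pad (0.78, ((493.44757080078125, 282.25048828125), (70.03711700439453, 70.33594512939453), 0.09987436234951019), ((493.95111083984375, 282.27410888671875), 36.3818473815918))
white_pad (0.91, ((489.5057067871094, 366.1982727050781), (70.66107177734375, 70.90858459472656), 0.1121998131275177), ((489.6712951660156, 366.76959228515625), 36.528533935546875))
yellow_pad (0.77, ((530.3728637695312, 325.53619384765625), (34.088504791259766, 45.38030242919922), 13.880698204040527), ((536.0078125, 326.5894775390625), 23.13871192932129))
[(0.59, array([ 0.4827, -0.1313,  0.0455]))]
[(0.67, array([ 0.4531, -0.0541,  0.0605]))]
```

View pics/w7.png

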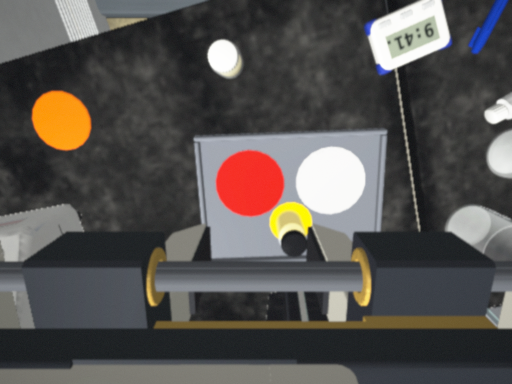

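The wrist view now shows an empty front row: red pad ~(250,183), white pad ~(331,180), with the old vial standing on yellow (~(291,228)). The new vial is at ~(224,58). Picking up the old vial.

Call:
{"method": "jog_arm", "body": {
  "plan": [
    {"offset": [-0.18,0.1,0],"twist": [0,0,0],"fingers": 0.1},
    {"offset": [-0.36,0.214,0.1],"twist": [0,0,0],"fingers": 0.1},
    {"offset": [-0.36,0.214,0.35],"twist": [0,0,0],"fingers": 0.1},
    {"offset": [-0.36,0.214,0.55],"twist": [0,0,0],"fingers": 0.1},
    {"offset": [-0.36,0.214,0.75],"twist": [0,0,0],"fingers": 0.1},
    {"offset": [-0.36,0.214,0.9],"twist": [0,0,0],"fingers": 0.1},
    {"offset": [-0.36,0.214,1],"twist": [0,0,0],"fingers": 0.1},
    {"offset": [-0.36,0.214,1],"twist": [0,0,0],"fingers": 0.1},
    {"offset": [-0.36,0.214,1],"twist": [0,0,0],"fingers": 0.1}
  ]
}}

```text
clock: 26.8
position: [0.5358, 0.3255, 0.0462]
ee_rot: [-0.003, 3.141, 0.001]
force: [-0.0, -0.5, 0.1]
width: 0.551
gripper_force: 0.0
```

Call:
{"method": "jog_arm", "body": {
  "plan": [
    {"offset": [0,0,0.05],"twist": [0,0,0],"fingers": 0.1},
    {"offset": [0,0,0.05],"twist": [0,0,0],"fingers": -0.7},
    {"offset": [0,0,0.05],"twist": [0,0,0],"fingers": -0.7},
    {"offset": [0,0,0.05],"twist": [0,0,0],"fingers": -0.7},
    {"offset": [0,0,0.05],"twist": [0,0,0],"fingers": -0.7},
    {"offset": [0,0,0.05],"twist": [0,0,0],"fingers": -0.7},
    {"offset": [0,0,0.05],"twist": [0,0,0],"fingers": -0.7},
    {"offset": [0,0,0.05],"twist": [0,0,0],"fingers": -0.7}
  ],
  "newtons": 8
}}

```text
clock: 27.8
position: [0.5355, 0.3251, 0.0379]
ee_rot: [-0.003, 3.141, 0.0]
force: [-0.2, -0.3, 2.8]
width: 0.289
gripper_force: 8.0
```

```bash
python3 - <<'E'
from h import *
np.set_printoptions(precision=4,suppress=True)
s=observe(); print(s['position'],s['joints'],s['ee_rot'],s['width'],s['force'])
E
```

```text
[0.5355 0.3251 0.0379] [-0.0933  0.8367 -0.8607  1.7109  0.7573  0.9607  0.3211] [-0.0027  3.1414  0.0001] 0.28931023208719925 [-0.2425 -0.2962  2.7697]
```

Call:
{"method": "jog_arm", "body": {
  "plan": [
    {"offset": [0,0,-0.1],"twist": [0,0,0],"fingers": -0.7},
    {"offset": [0,0,-0.35],"twist": [0,0,0],"fingers": -0.7},
    {"offset": [0,0,-0.6],"twist": [0,0,0],"fingers": -0.7},
    {"offset": [0,0,-0.85],"twist": [0,0,0],"fingers": -0.7},
    {"offset": [0,0,-1],"twist": [0,0,0],"fingers": -0.7},
    {"offset": [0,0,-1],"twist": [0,0,0],"fingers": -0.7}
  ]
}}

```text
clock: 28.55
position: [0.5358, 0.326, 0.1903]
ee_rot: [-0.003, 3.139, 0.003]
force: [-0.1, -0.1, -2.1]
width: 0.294
gripper_force: 8.0
```

Call:
{"method": "jog_arm", "body": {
  "plan": [
    {"offset": [0.09,-0.19,0],"twist": [0,0,0],"fingers": -0.7},
    {"offset": [0.18,-0.38,0],"twist": [0,0,0],"fingers": -0.7},
    {"offset": [0.27,-0.57,0],"twist": [0,0,0],"fingers": -0.7},
    {"offset": [0.36,-0.76,0],"twist": [0,0,0],"fingers": -0.7}
  ]
}}

```text
clock: 29.05
position: [0.4806, 0.2096, 0.1869]
ee_rot: [0.003, -3.14, 0.001]
force: [-0.8, 0.6, 0.5]
width: 0.287
gripper_force: 8.0
```

Call:
{"method": "jog_arm", "body": {
  "plan": [
    {"offset": [0.09,-0.19,0],"twist": [0,0,0],"fingers": -0.7},
    {"offset": [0.18,-0.38,0],"twist": [0,0,0],"fingers": -0.7},
    {"offset": [0.27,-0.57,0],"twist": [0,0,0],"fingers": -0.7},
    {"offset": [0.36,-0.76,0],"twist": [0,0,0],"fingers": -0.7},
    {"offset": [0.36,-0.76,0],"twist": [0,0,0],"fingers": -0.7},
    {"offset": [0.36,-0.76,0],"twist": [0,0,0],"fingers": -0.7}
  ]
}}

```text
clock: 29.8
position: [0.4279, 0.0971, 0.1877]
ee_rot: [-0.002, 3.142, 0.001]
force: [-1.1, -0.1, 0.0]
width: 0.286
gripper_force: 8.0
```

```bash
python3 - <<'E'
from h import *
np.set_printoptions(precision=4,suppress=True)
s=observe(); print(s['position'],s['joints'],s['ee_rot'],s['width'],s['force'])
snap('wrist','w8');print(reg('coaster','wrist',.004),[(c,p,onz('wrist',p,0)) for c,p in lm('coaster','wrist')[:1]],reg('new_vial_mid','wrist',.061))
E
```

```text
[0.4279 0.0971 0.1877] [ 0.5595  0.4252 -1.1518  2.0164  0.4655  0.9951  0.749 ] [-0.0024  3.1415  0.0007] 0.28613313594992246 [-1.1321 -0.0976  0.0023]
(0.77, ((427.5899353027344, 95.33531951904297), (55.17377853393555, 56.19324493408203), 0.1925557255744934), ((428.109375, 95.61917114257812), 28.629304885864258)) [(0.64, array([257.9968, 172.416 ]), array([0.4277, 0.0969, 0.    ]))] (0.94, ((372.4914245605469, 248.87875366210938), (51.64554214477539, 24.75984764099121), 87.30626678466797), ((370.98309326171875, 248.94972229003906), 25.863506317138672))
```

View pics/w8.png

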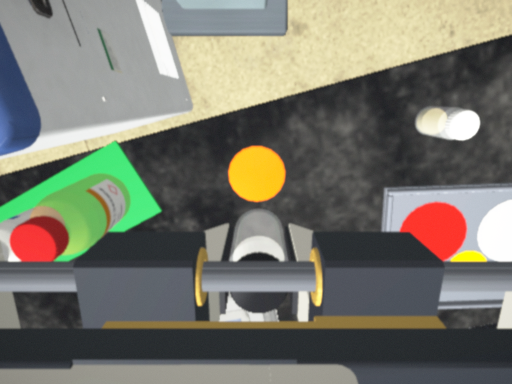

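The wrist view shows the orange coaster at (257,174) and the held vial's bottom edge at ~(258,210), laterally in line.

```bash
python3 - <<'E'
from h import *
print(onz('wrist',(258,209),.155)+np.array([.0135,0,0]))
E
```

```text
[0.42786694 0.09701565 0.155     ]
```

Call:
{"method": "jog_arm", "body": {
  "plan": [
    {"offset": [0,-0.005,0.2],"twist": [0,0,0],"fingers": -0.7},
    {"offset": [0,-0.005,0.4],"twist": [0,0,0],"fingers": -0.7},
    {"offset": [0,-0.005,0.6],"twist": [0,0,0],"fingers": -0.7},
    {"offset": [0,-0.005,0.8],"twist": [0,0,0],"fingers": -0.7},
    {"offset": [0,-0.005,0.9],"twist": [0,0,0],"fingers": -0.7},
    {"offset": [0,-0.005,0.97],"twist": [0,0,0],"fingers": -0.7},
    {"offset": [0,-0.005,0.97],"twist": [0,0,0],"fingers": -0.7}
  ]
}}

```text
clock: 30.88
position: [0.4278, 0.0963, 0.0422]
ee_rot: [0.003, -3.141, -0.0]
force: [0.8, -0.3, -0.7]
width: 0.287
gripper_force: 8.0
```

Call:
{"method": "jog_arm", "body": {
  "plan": [
    {"offset": [0,0,0.036],"twist": [0,0,0],"fingers": -0.7},
    {"offset": [0,0,0.036],"twist": [0,0,0],"fingers": -0.7},
    {"offset": [0,0,0.036],"twist": [0,0,0],"fingers": -0.7},
    {"offset": [0,0,0.036],"twist": [0,0,0],"fingers": 0.1},
    {"offset": [0,0,0.036],"twist": [0,0,0],"fingers": 0.1},
    {"offset": [0,0,0.036],"twist": [0,0,0],"fingers": 0.1},
    {"offset": [0,0,0.036],"twist": [0,0,0],"fingers": 0.1},
    {"offset": [0,0,-0.2],"twist": [0,0,0],"fingers": 0.1},
    {"offset": [0,0,-0.5],"twist": [0,0,0],"fingers": 0.1},
    {"offset": [0,0,-0.8],"twist": [0,0,0],"fingers": 0.1},
    {"offset": [0,0,-0.95],"twist": [0,0,0],"fingers": 0.1}
  ]
}}

```text
clock: 32.25
position: [0.4283, 0.0965, 0.1869]
ee_rot: [-0.003, 3.139, 0.0]
force: [1.3, 0.2, 0.5]
width: 0.548
gripper_force: 0.0
```

Call:
{"method": "jog_arm", "body": {
  "plan": [
    {"offset": [0.12,0.33,0],"twist": [0,0,0],"fingers": 0.1},
    {"offset": [0.23,0.66,0],"twist": [0,0,0],"fingers": 0.1},
    {"offset": [0.35,0.95,0],"twist": [0,0,0],"fingers": 0.1},
    {"offset": [0.35,0.95,0],"twist": [0,0,0],"fingers": 0.1},
    {"offset": [0.35,0.95,0],"twist": [0,0,0],"fingers": 0.1}
  ]
}}

```text
clock: 32.88
position: [0.375, 0.238, 0.1846]
ee_rot: [0.004, -3.141, 0.001]
force: [-0.3, -1.0, 0.8]
width: 0.55
gripper_force: 0.0
```

```bash
python3 - <<'E'
from h import *
np.set_printoptions(precision=4,suppress=True)
s=observe(); print(s['position'],s['joints'],s['ee_rot'],s['width'],s['force'])
snap('wrist','w9')
for t,z in(('new_vial_mid',.0305),('old_vial_mid',.0345)):
  for c in('wrist','top'):
    if c=='top': get_image('top')
    print(t,c,[(k,p,onz(c,p,z)) for k,p in lm(t,c)[:2]])
E
```

```text
[0.375  0.238  0.1846] [ 0.1908  0.4287 -1.1219  2.0094  0.465   0.9898  0.4113] [ 0.0038 -3.1414  0.0014] 0.5503971536170564 [-0.2814 -0.993   0.8033]
new_vial_mid wrist [(0.94, array([285.9008, 181.2864]), array([0.3761, 0.262 , 0.0305]))]
new_vial_mid top []
old_vial_mid wrist [(0.59, array([110.08  , 236.8896]), array([0.4306, 0.0935, 0.0345]))]
old_vial_mid top [(0.52, array([269.6192, 217.6896]), array([0.4239, 0.0946, 0.0345]))]
```

View pics/w9.png

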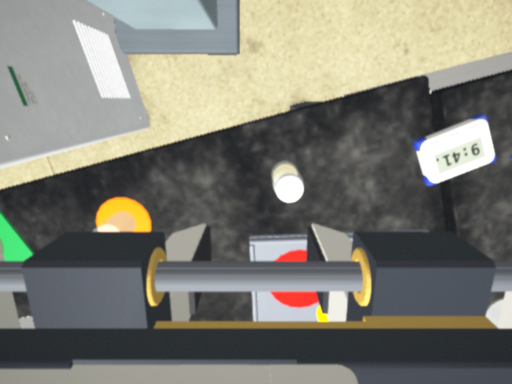

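The wrist view shows the new vial at (286,182) ahead of the fingers, and the old vial standing on the coaster (~(122,225)).

Call:
{"method": "jog_arm", "body": {
  "plan": [
    {"offset": [0,0.1,0.1],"twist": [0,0,0],"fingers": 0.1},
    {"offset": [0,0.17,0.3],"twist": [0,0,0],"fingers": 0.1},
    {"offset": [0,0.17,0.5],"twist": [0,0,0],"fingers": 0.1},
    {"offset": [0,0.17,0.7],"twist": [0,0,0],"fingers": 0.1},
    {"offset": [0,0.17,0.87],"twist": [0,0,0],"fingers": 0.1},
    {"offset": [0,0.17,1],"twist": [0,0,0],"fingers": 0.1},
    {"offset": [0,0.17,1],"twist": [0,0,0],"fingers": 0.1},
    {"offset": [0,0.17,1],"twist": [0,0,0],"fingers": 0.1}
  ]
}}

```text
clock: 34.22
position: [0.3753, 0.2642, 0.0354]
ee_rot: [-0.002, 3.141, 0.001]
force: [1.1, -0.2, 0.0]
width: 0.551
gripper_force: 0.0
```

Call:
{"method": "jog_arm", "body": {
  "plan": [
    {"offset": [0,0,0.03],"twist": [0,0,0],"fingers": 0.1},
    {"offset": [0,0,0.03],"twist": [0,0,0],"fingers": -0.7},
    {"offset": [0,0,0.03],"twist": [0,0,0],"fingers": -0.7},
    {"offset": [0,0,0.03],"twist": [0,0,0],"fingers": -0.7},
    {"offset": [0,0,0.03],"twist": [0,0,0],"fingers": -0.7},
    {"offset": [0,0,0.03],"twist": [0,0,0],"fingers": -0.7},
    {"offset": [0,0,0.03],"twist": [0,0,0],"fingers": -0.7},
    {"offset": [0,0,0.03],"twist": [0,0,0],"fingers": -0.7}
  ],
  "newtons": 7
}}

```text
clock: 35.22
position: [0.3751, 0.264, 0.0304]
ee_rot: [-0.003, 3.141, -0.0]
force: [0.2, -0.9, 4.8]
width: 0.291
gripper_force: 7.0
```

```bash
python3 - <<'E'
from h import *
np.set_printoptions(precision=4,suppress=True)
s=observe(); print(s['position'],s['joints'],s['ee_rot'],s['width'],s['force'])
E
```

```text
[0.3751 0.264  0.0304] [-0.0934  0.6525 -0.8628  2.1315  0.7839  0.7122  0.0846] [-0.0028  3.1414 -0.    ] 0.29146158892582147 [ 0.1504 -0.8863  4.8412]
```

Call:
{"method": "jog_arm", "body": {
  "plan": [
    {"offset": [0,0,-0.1],"twist": [0,0,0],"fingers": -0.7},
    {"offset": [0,0,-0.35],"twist": [0,0,0],"fingers": -0.7},
    {"offset": [0,0,-0.6],"twist": [0,0,0],"fingers": -0.7},
    {"offset": [0,0,-0.85],"twist": [0,0,0],"fingers": -0.7},
    {"offset": [0,0,-1],"twist": [0,0,0],"fingers": -0.7},
    {"offset": [0,0,-1],"twist": [0,0,0],"fingers": -0.7}
  ]
}}

```text
clock: 35.98
position: [0.3755, 0.2647, 0.1822]
ee_rot: [-0.002, 3.139, 0.003]
force: [-0.3, 0.2, -1.1]
width: 0.287
gripper_force: 7.0
```

Call:
{"method": "jog_arm", "body": {
  "plan": [
    {"offset": [-0.22,0.1,0],"twist": [0,0,0],"fingers": -0.7},
    {"offset": [-0.45,0.2,0],"twist": [0,0,0],"fingers": -0.7},
    {"offset": [-0.67,0.3,0],"twist": [0,0,0],"fingers": -0.7},
    {"offset": [-0.9,0.417,0],"twist": [0,0,0],"fingers": -0.7},
    {"offset": [-0.9,0.417,0],"twist": [0,0,0],"fingers": -0.7},
    {"offset": [-0.9,0.417,0],"twist": [0,0,0],"fingers": -0.7}
  ]
}}

```text
clock: 36.72
position: [0.5086, 0.3265, 0.1795]
ee_rot: [0.004, -3.14, 0.001]
force: [-0.7, -0.3, -0.5]
width: 0.288
gripper_force: 7.0
```

```bash
python3 - <<'E'
from h import *
np.set_printoptions(precision=4,suppress=True)
s=observe(); print(s['position'],s['joints'],s['ee_rot'],s['width'],s['force'])
snap('wrist','w10')
for t,z in dict(tray=.014,red_pad=.006,white_pad=.006,yellow_pad=.006).items(): print(t,reg(t,'wrist',z))
E
```

```text
[0.5086 0.3265 0.1795] [-0.0369  0.6588 -0.9778  1.6472  0.586   1.1592  0.411 ] [ 0.0043 -3.1397  0.0013] 0.2875378737268048 [-0.6888 -0.3116 -0.5151]
tray (0.84, ((502.80322265625, 324.8274230957031), (127.623291015625, 189.53614807128906), 2.2335288524627686), ((503.05615234375, 324.658935546875), 112.83953857421875))
red_pad (0.59, ((492.41558837890625, 281.6235046386719), (71.03070831298828, 71.35086059570312), 0.18085089325904846), ((493.1070861816406, 282.21270751953125), 36.43342971801758))
white_pad (0.69, ((490.47406005859375, 366.2168884277344), (70.81581115722656, 70.52103424072266), 0.42607566714286804), ((490.3519592285156, 366.43658447265625), 36.13011932373047))
yellow_pad (0.67, ((532.2883911132812, 325.771484375), (34.815956115722656, 43.6741943359375), 0.183390811085701), ((535.5342407226562, 325.7171325683594), 22.353378295898438))
```

View pics/w10.png

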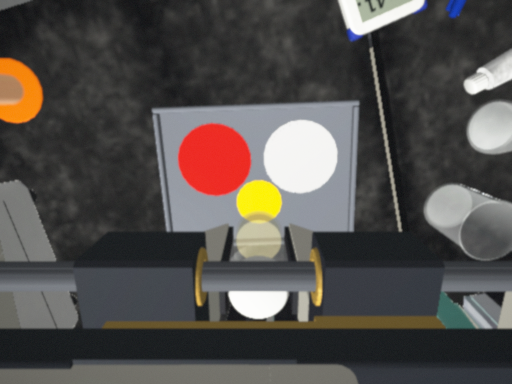

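The wrist view shows the yellow pad at (259,202) with the held vial's bottom (~(260,237)) just behind it, aligned sideways, and bare red and white pads.

```bash
python3 - <<'E'
from h import *
print(onz('wrist',(259,219),.149)+np.array([.0135,0,0]))
E
```

```text
[0.51476157 0.32617197 0.149     ]
```

Call:
{"method": "jog_arm", "body": {
  "plan": [
    {"offset": [-0.1,-0.003,0],"twist": [0,0,0],"fingers": -0.7},
    {"offset": [-0.18,-0.003,0.1],"twist": [0,0,0],"fingers": -0.7},
    {"offset": [-0.18,-0.003,0.3],"twist": [0,0,0],"fingers": -0.7},
    {"offset": [-0.18,-0.003,0.5],"twist": [0,0,0],"fingers": -0.7},
    {"offset": [-0.18,-0.003,0.7],"twist": [0,0,0],"fingers": -0.7},
    {"offset": [-0.18,-0.003,0.85],"twist": [0,0,0],"fingers": -0.7},
    {"offset": [-0.18,-0.003,0.93],"twist": [0,0,0],"fingers": -0.7},
    {"offset": [-0.18,-0.003,0.93],"twist": [0,0,0],"fingers": -0.7}
  ]
}}

```text
clock: 37.98
position: [0.5368, 0.3262, 0.0401]
ee_rot: [0.003, -3.141, 0.001]
force: [0.1, 0.3, 0.2]
width: 0.288
gripper_force: 7.0
```

Call:
{"method": "jog_arm", "body": {
  "plan": [
    {"offset": [0.02,0,0],"twist": [0,0,0],"fingers": -0.7},
    {"offset": [0.02,0,0.032],"twist": [0,0,0],"fingers": -0.7},
    {"offset": [0.02,0,0.032],"twist": [0,0,0],"fingers": -0.7},
    {"offset": [0.02,0,0.032],"twist": [0,0,0],"fingers": -0.7},
    {"offset": [0.02,0,0.032],"twist": [0,0,0],"fingers": 0.1},
    {"offset": [0.02,0,0.032],"twist": [0,0,0],"fingers": 0.1},
    {"offset": [0.02,0,0.032],"twist": [0,0,0],"fingers": 0.1},
    {"offset": [0.02,0,0.032],"twist": [0,0,0],"fingers": 0.1},
    {"offset": [0.02,0,-0.2],"twist": [0,0,0],"fingers": 0.1},
    {"offset": [0.02,0,-0.5],"twist": [0,0,0],"fingers": 0.1},
    {"offset": [0.02,0,-0.8],"twist": [0,0,0],"fingers": 0.1},
    {"offset": [0.02,0,-1],"twist": [0,0,0],"fingers": 0.1},
    {"offset": [0.02,0,-1],"twist": [0,0,0],"fingers": 0.1}
  ]
}}

```text
clock: 39.6
position: [0.5346, 0.3275, 0.1935]
ee_rot: [-0.003, 3.138, 0.004]
force: [0.4, 0.5, 0.2]
width: 0.553
gripper_force: 0.0
```

Call:
{"method": "jog_arm", "body": {
  "plan": [
    {"offset": [0.2,-0.2,0],"twist": [0,0,0],"fingers": 0.4},
    {"offset": [0.4,-0.5,0],"twist": [0,0,0],"fingers": 0.4},
    {"offset": [0.6,-0.8,0],"twist": [0,0,0],"fingers": 0.4},
    {"offset": [0.7,-1,0],"twist": [0,0,0],"fingers": 0.4},
    {"offset": [0.7,-1,0],"twist": [0,0,0],"fingers": 0.4},
    {"offset": [0.7,-1,0],"twist": [0,0,0],"fingers": 0.4}
  ]
}}

```text
clock: 40.35
position: [0.4295, 0.1766, 0.1906]
ee_rot: [-0.002, 3.141, 0.001]
force: [1.1, 0.3, -0.4]
width: 0.7
gripper_force: 0.0
```

```bash
python3 - <<'E'
from h import *
np.set_printoptions(precision=4,suppress=True)
s=observe(); print(s['position'],s['joints'],s['ee_rot'],s['width'],s['force'])
a=snap('wrist','w11')
for t,z in(('new_vial_mid',.0355),('old_vial_mid',.0345),('yellow_pad',.005),('coaster',0)): print(t,[(k,p,onz('wrist',p,z)) for k,p in lm(t,'wrist')[:2]])
E
```

```text
[0.4295 0.1766 0.1906] [ 0.3442  0.454  -1.1115  1.9597  0.4782  1.0226  0.585 ] [-0.0022  3.1414  0.001 ] 0.6997201424961934 [ 1.1009  0.2506 -0.3657]
new_vial_mid []
old_vial_mid [(0.97, array([170.5984, 179.712 ]), array([0.4294, 0.0946, 0.0345]))]
yellow_pad []
coaster [(0.65, array([178.9952, 169.8816]), array([0.4271, 0.0942, 0.    ]))]
```

View pics/w11.png

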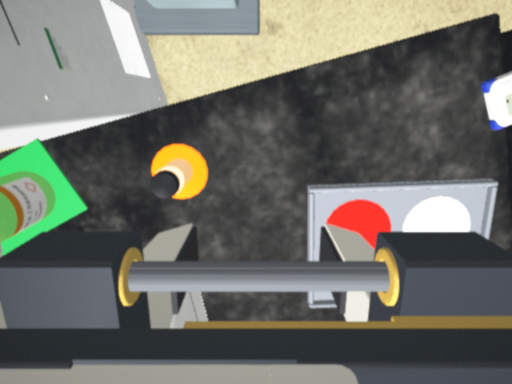

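The wrist view shows the black-capped vial standing in the middle of the coaster (~(170,180) on a disc at (179,170)). Next I'll fetch the white bottle from the mat; from here I use numbers only, as the picture budget is spent.

Call:
{"method": "jog_arm", "body": {
  "plan": [
    {"offset": [0,-0.33,0],"twist": [0,0,0],"fingers": 0.4},
    {"offset": [0,-0.67,0],"twist": [0,0,0],"fingers": 0.4},
    {"offset": [0,-1,0],"twist": [0,0,0],"fingers": 0.4}
  ]
}}

```text
clock: 40.98
position: [0.4296, 0.0253, 0.1908]
ee_rot: [-0.005, 3.141, 0.001]
force: [0.6, 0.3, 0.8]
width: 0.697
gripper_force: 0.0
```

Call:
{"method": "jog_arm", "body": {
  "plan": [
    {"offset": [-0.06,-0.17,0],"twist": [0,0,0.025],"fingers": 0.4},
    {"offset": [-0.12,-0.34,0],"twist": [0,0,0.05],"fingers": 0.4},
    {"offset": [-0.18,-0.5,0],"twist": [0,0,0.075],"fingers": 0.4},
    {"offset": [-0.24,-0.67,0],"twist": [0,0,0.1],"fingers": 0.4},
    {"offset": [-0.3,-0.83,0],"twist": [0,0,0.125],"fingers": 0.4},
    {"offset": [-0.357,-1,0],"twist": [0,0,0.15],"fingers": 0.4},
    {"offset": [-0.357,-1,0],"twist": [0,0,0.172],"fingers": 0.4},
    {"offset": [-0.357,-1,0],"twist": [0,0,0.172],"fingers": 0.4},
    {"offset": [-0.357,-1,0],"twist": [0,0,0.172],"fingers": 0.4}
  ]
}}

```text
clock: 42.1
position: [0.4833, -0.123, 0.1908]
ee_rot: [-1.608, -2.699, -0.0]
force: [-1.0, 0.0, -1.2]
width: 0.7
gripper_force: 0.0
```

```bash
python3 - <<'E'
from h import *
np.set_printoptions(precision=4,suppress=True)
s=observe(); print(s['position'],s['joints'],s['ee_rot'],s['width'],s['force'])
d=np.array([.483,-.1291,.0447])-s['position']; print(rot(s['ee_rot']).T@d/.15)
get_image('wrist');get_image('top')
for t,z in(('white_bottle_mid',.0455),('red_bottle_mid',.0605)):
  for c in('wrist','top'): print(t,c,[(k,onz(c,p,z)) for k,p in lm(t,c)[:2]])
for c in('wrist','top'): print('new',c,[(k,onz(c,p,.0355)) for k,p in lm('new_vial_mid',c)[:2]],[(k,onz(c,p,.005)) for k,p in lm('yellow_pad',c)[:2]])
E
```

```text
[ 0.4833 -0.123   0.1908] [ 0.7681  0.407  -0.816   1.8954  0.3523  0.9885  0.2914] [-1.6079 -2.6989 -0.0002] 0.7001430013010215 [-1.      0.0259 -1.249 ]
[-0.0346 -0.0213  0.9738]
white_bottle_mid wrist [(0.74, array([ 0.484 , -0.1313,  0.0455]))]
white_bottle_mid top [(0.88, array([ 0.477 , -0.1324,  0.0455]))]
red_bottle_mid wrist []
red_bottle_mid top [(0.82, array([ 0.4549, -0.057 ,  0.0605]))]
new wrist [] []
new top [(0.72, array([0.5297, 0.323 , 0.0355]))] [(0.69, array([0.5317, 0.3325, 0.005 ]))]
```

Call:
{"method": "jog_arm", "body": {
  "plan": [
    {"offset": [-0.035,-0.021,0],"twist": [0,0,0],"fingers": 0.4},
    {"offset": [-0.035,-0.021,0.2],"twist": [0,0,0],"fingers": 0.4},
    {"offset": [-0.035,-0.021,0.4],"twist": [0,0,0],"fingers": 0.4},
    {"offset": [-0.035,-0.021,0.6],"twist": [0,0,0],"fingers": 0.4},
    {"offset": [-0.035,-0.021,0.8],"twist": [0,0,0],"fingers": 0.4},
    {"offset": [-0.035,-0.021,0.975],"twist": [0,0,0],"fingers": 0.4},
    {"offset": [-0.035,-0.021,0.975],"twist": [0,0,0],"fingers": 0.4},
    {"offset": [-0.035,-0.021,0.975],"twist": [0,0,0],"fingers": 0.4}
  ]
}}

```text
clock: 43.6
position: [0.4835, -0.13, 0.0453]
ee_rot: [1.613, 2.695, 0.001]
force: [-0.1, -0.5, 0.1]
width: 0.7
gripper_force: 0.0
```

Call:
{"method": "jog_arm", "body": {
  "plan": [
    {"offset": [0,0,0],"twist": [0,0,0],"fingers": -0.4},
    {"offset": [0,0,0],"twist": [0,0,0],"fingers": -0.4},
    {"offset": [0,0,0],"twist": [0,0,0],"fingers": -0.4},
    {"offset": [0,0,0],"twist": [0,0,0],"fingers": -0.4},
    {"offset": [0,0,0],"twist": [0,0,0],"fingers": -0.4},
    {"offset": [0,0,0],"twist": [0,0,0],"fingers": -0.4}
  ],
  "newtons": 15
}}

```text
clock: 44.35
position: [0.4832, -0.13, 0.045]
ee_rot: [1.613, 2.695, -0.0]
force: [-1.3, -0.6, 5.2]
width: 0.449
gripper_force: 15.0
```

Call:
{"method": "jog_arm", "body": {
  "plan": [
    {"offset": [0,0,-0.1],"twist": [0,0,0],"fingers": -0.4},
    {"offset": [0,0,-0.35],"twist": [0,0,0],"fingers": -0.4},
    {"offset": [0,0,-0.6],"twist": [0,0,0],"fingers": -0.4},
    {"offset": [0,0,-0.85],"twist": [0,0,0],"fingers": -0.4},
    {"offset": [0,0,-0.99],"twist": [0,0,0],"fingers": -0.4},
    {"offset": [0,0,-0.99],"twist": [0,0,0],"fingers": -0.4}
  ]
}}

```text
clock: 45.1
position: [0.4837, -0.1298, 0.1949]
ee_rot: [1.612, 2.693, 0.001]
force: [-0.0, 0.2, -1.8]
width: 0.447
gripper_force: 15.0
```

Call:
{"method": "jog_arm", "body": {
  "plan": [
    {"offset": [0.17,0.02,0],"twist": [0,0,-0.025],"fingers": -0.4},
    {"offset": [0.34,0.04,0],"twist": [0,0,-0.05],"fingers": -0.4},
    {"offset": [0.51,0.07,0],"twist": [0,0,-0.075],"fingers": -0.4},
    {"offset": [0.68,0.09,0],"twist": [0,0,-0.1],"fingers": -0.4},
    {"offset": [0.85,0.11,0],"twist": [0,0,-0.125],"fingers": -0.4},
    {"offset": [0.99,0.13,0],"twist": [0,0,-0.15],"fingers": -0.4},
    {"offset": [0.99,0.13,0],"twist": [0,0,-0.172],"fingers": -0.4},
    {"offset": [0.99,0.13,0],"twist": [0,0,-0.172],"fingers": -0.4}
  ]
}}

```text
clock: 46.1
position: [0.4293, 0.0103, 0.1923]
ee_rot: [0.003, -3.14, -0.001]
force: [-0.1, 0.5, -0.6]
width: 0.445
gripper_force: 15.0
```

Call:
{"method": "jog_arm", "body": {
  "plan": [
    {"offset": [0,0.24,0],"twist": [0,0,0],"fingers": -0.4},
    {"offset": [0,0.48,0],"twist": [0,0,0],"fingers": -0.4},
    {"offset": [0,0.72,0],"twist": [0,0,0],"fingers": -0.4},
    {"offset": [0,0.95,0],"twist": [0,0,0],"fingers": -0.4}
  ]
}}

```text
clock: 46.6
position: [0.4295, 0.1534, 0.1926]
ee_rot: [-0.004, -3.141, 0.0]
force: [0.8, -0.8, -0.9]
width: 0.446
gripper_force: 15.0
```

Call:
{"method": "jog_arm", "body": {
  "plan": [
    {"offset": [-0.07,0.24,0],"twist": [0,0,0],"fingers": -0.4},
    {"offset": [-0.13,0.48,0],"twist": [0,0,0],"fingers": -0.4},
    {"offset": [-0.2,0.72,0],"twist": [0,0,0],"fingers": -0.4},
    {"offset": [-0.27,0.95,0],"twist": [0,0,0],"fingers": -0.4}
  ]
}}

```text
clock: 47.1
position: [0.4702, 0.296, 0.1923]
ee_rot: [-0.004, -3.141, 0.001]
force: [1.1, -0.9, -1.1]
width: 0.45
gripper_force: 15.0
```

```bash
python3 - <<'E'
from h import *
np.set_printoptions(precision=4,suppress=True)
s=observe(); print(s['position'],s['joints'],s['ee_rot'],s['width'],s['force'])
d=np.array([.490,.3663,.19])-s['position']; print(rot(s['ee_rot']).T@d/.15)
get_image('wrist')
c='wrist'
print('new',c,[(k,onz(c,p,.0355)) for k,p in lm('new_vial_mid',c)[:2]],[(k,onz(c,p,.005)) for k,p in lm('yellow_pad',c)[:2]],reg('yellow_pad',c,.006),reg('white_pad',c,.006),reg('red_pad',c,.006))
E
```

```text
[0.4702 0.296  0.1923] [ 0.0342  0.5778 -1.0158  1.7525  0.541   1.1225  0.4135] [-0.0039 -3.1407  0.0013] 0.4502155686079663 [ 1.0901 -0.8646 -1.0572]
[-0.1307  0.4689  0.0146]
new wrist [] [(0.52, array([0.5335, 0.3272, 0.005 ]))] (0.51, ((481.4716796875, 278.14263916015625), (50.189640045166016, 71.21974182128906), 20.2924747467041), ((491.2294921875, 281.77508544921875), 35.834476470947266)) (0.73, ((488.1219787597656, 364.8267822265625), (70.43936157226562, 70.84649658203125), 46.69817352294922), ((488.00311279296875, 364.81683349609375), 36.31793975830078)) (0.82, ((482.27545166015625, 276.8877868652344), (50.402618408203125, 71.37139892578125), 19.343982696533203), ((491.7273254394531, 280.2027587890625), 35.955665588378906))
```

Call:
{"method": "jog_arm", "body": {
  "plan": [
    {"offset": [-0.07,0.25,0],"twist": [0,0,0],"fingers": -0.4},
    {"offset": [-0.129,0.467,0],"twist": [0,0,0],"fingers": -0.4},
    {"offset": [-0.129,0.467,0.1],"twist": [0,0,0],"fingers": -0.4},
    {"offset": [-0.129,0.467,0.3],"twist": [0,0,0],"fingers": -0.4},
    {"offset": [-0.129,0.467,0.5],"twist": [0,0,0],"fingers": -0.4},
    {"offset": [-0.129,0.467,0.7],"twist": [0,0,0],"fingers": -0.4},
    {"offset": [-0.129,0.467,0.85],"twist": [0,0,0],"fingers": -0.4},
    {"offset": [-0.129,0.467,0.95],"twist": [0,0,0],"fingers": -0.4},
    {"offset": [-0.129,0.467,0.95],"twist": [0,0,0],"fingers": -0.4},
    {"offset": [-0.129,0.467,0.95],"twist": [0,0,0],"fingers": -0.4}
  ]
}}

```text
clock: 48.65
position: [0.4895, 0.3659, 0.0514]
ee_rot: [-0.003, 3.141, 0.002]
force: [0.0, -0.9, -1.1]
width: 0.447
gripper_force: 15.0
```

```bash
python3 - <<'E'
from h import *
np.set_printoptions(precision=4,suppress=True)
s=observe(); print(s['position'],s['joints'],s['ee_rot'],s['width'],s['force'])
d=np.array([.4895,.366,.0465])-s['position']; print(rot(s['ee_rot']).T@d/.15)
E
```

```text
[0.4895 0.3659 0.0514] [-0.1789  0.7976 -0.863   1.7448  0.731   0.9519  0.2302] [-0.0026  3.1407  0.0015] 0.44686880453649624 [ 0.0012 -0.8704 -1.1303]
[0.     0.0004 0.0327]
```

Call:
{"method": "jog_arm", "body": {
  "plan": [
    {"offset": [0,0,0.033],"twist": [0,0,0],"fingers": -0.4},
    {"offset": [0,0,0.033],"twist": [0,0,0],"fingers": -0.4},
    {"offset": [0,0,0.033],"twist": [0,0,0],"fingers": -0.4},
    {"offset": [0,0,0.033],"twist": [0,0,0],"fingers": 0.4},
    {"offset": [0,0,0.033],"twist": [0,0,0],"fingers": 0.4},
    {"offset": [0,0,0.033],"twist": [0,0,0],"fingers": 0.4},
    {"offset": [0,0,0.033],"twist": [0,0,0],"fingers": 0.4},
    {"offset": [0,0,-0.2],"twist": [0,0,0],"fingers": 0.4},
    {"offset": [0,0,-0.5],"twist": [0,0,0],"fingers": 0.4},
    {"offset": [0,0,-0.8],"twist": [0,0,0],"fingers": 0.4},
    {"offset": [0,0,-1],"twist": [0,0,0],"fingers": 0.4},
    {"offset": [0,0,-1],"twist": [0,0,0],"fingers": 0.4}
  ]
}}

```text
clock: 50.15
position: [0.4898, 0.3666, 0.203]
ee_rot: [-0.003, 3.138, 0.004]
force: [-0.6, 1.5, -0.1]
width: 0.696
gripper_force: 0.0
```

Call:
{"method": "jog_arm", "body": {
  "plan": [
    {"offset": [0.1,-0.3,0],"twist": [0,0,0],"fingers": 0.52},
    {"offset": [0.2,-0.6,0],"twist": [0,0,0],"fingers": 0.52},
    {"offset": [0.3,-0.95,0],"twist": [0,0,0],"fingers": 0.52},
    {"offset": [0.3,-0.95,0],"twist": [0,0,0],"fingers": 0.52},
    {"offset": [0.3,-0.95,0],"twist": [0,0,0],"fingers": 0.52}
  ]
}}

```text
clock: 50.78
position: [0.4446, 0.2228, 0.2002]
ee_rot: [0.002, -3.141, -0.0]
force: [1.9, -0.0, 0.2]
width: 0.763
gripper_force: 0.0
```

```bash
python3 - <<'E'
from h import *
np.set_printoptions(precision=4,suppress=True)
s=observe(); print(s['position'],s['width'])
get_image('wrist'); c='wrist'
for t,z in(('new_vial_mid',.0355),('white_bottle_mid',.0475),('yellow_pad',.005)): print(t,[(k,onz(c,p,z)) for k,p in lm(t,c)[:2]])
print(reg('white_pad',c,.006),reg('red_pad',c,.006),reg('yellow_pad',c,.006))
E
```

```text
[0.4446 0.2228 0.2002] 0.7627753814034891
new_vial_mid []
white_bottle_mid [(0.75, array([0.4896, 0.3666, 0.0475]))]
yellow_pad []
(0.76, ((483.103515625, 362.9833068847656), (57.35308837890625, 71.1495361328125), 43.89547348022461), ((487.9214172363281, 367.44158935546875), 36.00027847290039)) (0.66, ((490.73260498046875, 282.40130615234375), (67.12076568603516, 71.4441146850586), 44.66366195678711), ((492.2429504394531, 283.56866455078125), 36.19317626953125)) None
```

Call:
{"method": "jog_arm", "body": {
  "plan": [
    {"offset": [0.05,-0.33,0],"twist": [0,0,0],"fingers": 0.52},
    {"offset": [0.1,-0.67,0],"twist": [0,0,0],"fingers": 0.52},
    {"offset": [0.1,-1,0],"twist": [0,0,0],"fingers": 0.52}
  ]
}}

```text
clock: 51.5
position: [0.4292, 0.0718, 0.2005]
ee_rot: [0.005, -3.142, 0.0]
force: [1.8, -0.5, -0.2]
width: 0.759
gripper_force: 0.0
```

Call:
{"method": "jog_arm", "body": {
  "plan": [
    {"offset": [-0.05,-0.3,0],"twist": [0,0,0],"fingers": 0.52},
    {"offset": [-0.1,-0.6,0],"twist": [0,0,0],"fingers": 0.52},
    {"offset": [-0.14,-0.9,0],"twist": [0,0,0],"fingers": 0.52},
    {"offset": [-0.14,-0.9,0],"twist": [0,0,0],"fingers": 0.52},
    {"offset": [-0.14,-0.9,0],"twist": [0,0,0],"fingers": 0.52}
  ]
}}

```text
clock: 52.12
position: [0.451, -0.0614, 0.2006]
ee_rot: [-0.003, 3.141, 0.001]
force: [0.8, -0.3, 0.8]
width: 0.761
gripper_force: 0.0
```

```bash
python3 - <<'E'
from h import *
np.set_printoptions(precision=4,suppress=True)
s=observe(); print(s['position'],s['width'],s['joints'])
d=np.array([.4512,-.0606,.0725])-s['position']; print(rot(s['ee_rot']).T@d/.15)
get_image('wrist'); print([(k,onz('wrist',p,.0605)) for k,p in lm('red_bottle_mid','wrist')[:2]])
E
```

```text
[ 0.451  -0.0614  0.2006] 0.7613636281969847 [ 0.9013  0.4316 -1.1402  1.9654  0.4573  1.0347  1.1255]
[-0.0012  0.0047  0.8538]
[]
```

Call:
{"method": "jog_arm", "body": {
  "plan": [
    {"offset": [0,0.005,0.2],"twist": [0,0,0],"fingers": 0.52},
    {"offset": [0,0.005,0.4],"twist": [0,0,0],"fingers": 0.52},
    {"offset": [0,0.005,0.6],"twist": [0,0,0],"fingers": 0.52},
    {"offset": [0,0.005,0.75],"twist": [0,0,0],"fingers": 0.52},
    {"offset": [0,0.005,0.854],"twist": [0,0,0],"fingers": 0.52},
    {"offset": [0,0.005,0.854],"twist": [0,0,0],"fingers": 0.52},
    {"offset": [0,0.005,0.854],"twist": [0,0,0],"fingers": 0.52}
  ]
}}

```text
clock: 53.1
position: [0.4515, -0.061, 0.0731]
ee_rot: [-0.004, 3.141, -0.0]
force: [0.8, 0.1, 0.1]
width: 0.762
gripper_force: 0.0
```

Call:
{"method": "jog_arm", "body": {
  "plan": [
    {"offset": [0,0,0],"twist": [0,0,0],"fingers": -0.2},
    {"offset": [0,0,0],"twist": [0,0,0],"fingers": -0.2},
    {"offset": [0,0,0],"twist": [0,0,0],"fingers": -0.2},
    {"offset": [0,0,0],"twist": [0,0,0],"fingers": -0.2},
    {"offset": [0,0,0],"twist": [0,0,0],"fingers": -0.2},
    {"offset": [0,0,0],"twist": [0,0,0],"fingers": -0.2}
  ],
  "newtons": 25
}}

```text
clock: 53.85
position: [0.4513, -0.0616, 0.0728]
ee_rot: [-0.002, 3.141, -0.001]
force: [-1.5, -1.1, 6.0]
width: 0.576
gripper_force: 25.0
```

Call:
{"method": "jog_arm", "body": {
  "plan": [
    {"offset": [0,0,-0.1],"twist": [0,0,0],"fingers": -0.2},
    {"offset": [0,0,-0.3],"twist": [0,0,0],"fingers": -0.2},
    {"offset": [0,0,-0.5],"twist": [0,0,0],"fingers": -0.2},
    {"offset": [0,0,-0.7],"twist": [0,0,0],"fingers": -0.2},
    {"offset": [0,0,-0.87],"twist": [0,0,0],"fingers": -0.2},
    {"offset": [0,0,-0.87],"twist": [0,0,0],"fingers": -0.2}
  ]
}}

```text
clock: 54.6
position: [0.4518, -0.0612, 0.2048]
ee_rot: [-0.002, 3.139, -0.001]
force: [-0.5, -0.7, -3.0]
width: 0.572
gripper_force: 25.0
```

Call:
{"method": "jog_arm", "body": {
  "plan": [
    {"offset": [0.04,0.24,0],"twist": [0,0,0],"fingers": -0.2},
    {"offset": [0.08,0.48,0],"twist": [0,0,0],"fingers": -0.2},
    {"offset": [0.11,0.72,0],"twist": [0,0,0],"fingers": -0.2},
    {"offset": [0.14,0.95,0],"twist": [0,0,0],"fingers": -0.2}
  ]
}}

```text
clock: 55.1
position: [0.4287, 0.0819, 0.2022]
ee_rot: [0.003, -3.14, 0.0]
force: [1.0, -0.4, -1.5]
width: 0.572
gripper_force: 25.0
```

Call:
{"method": "jog_arm", "body": {
  "plan": [
    {"offset": [-0.04,0.24,0],"twist": [0,0,0],"fingers": -0.2},
    {"offset": [-0.08,0.48,0],"twist": [0,0,0],"fingers": -0.2},
    {"offset": [-0.14,0.72,0],"twist": [0,0,0],"fingers": -0.2},
    {"offset": [-0.2,0.9,0],"twist": [0,0,0],"fingers": -0.2},
    {"offset": [-0.2,0.9,0],"twist": [0,0,0],"fingers": -0.2},
    {"offset": [-0.2,0.9,0],"twist": [0,0,0],"fingers": -0.2}
  ]
}}

```text
clock: 55.85
position: [0.4588, 0.2153, 0.2021]
ee_rot: [0.003, -3.14, 0.002]
force: [-0.1, -0.4, -2.5]
width: 0.572
gripper_force: 25.0
```

```bash
python3 - <<'E'
from h import *
np.set_printoptions(precision=4,suppress=True)
s=observe(); print(s['position'],s['width'],s['joints'])
d=np.array([.4925,.2825,.2])-s['position']; print(rot(s['ee_rot']).T@d/.15)
get_image('wrist'); c='wrist'
for t,z in(('new_vial_mid',.0355),('white_bottle_mid',.0475),('red_pad',.005)): print(t,[(k,onz(c,p,z)) for k,p in lm(t,c)[:2]])
print(reg('red_pad',c,.006))
E
```

```text
[0.4588 0.2153 0.2021] 0.5723353027212581 [ 0.2303  0.4986 -1.0648  1.8516  0.4917  1.0877  0.5505]
[-0.2257  0.4477  0.013 ]
new_vial_mid [(0.55, array([0.5336, 0.3261, 0.0355]))]
white_bottle_mid [(0.59, array([0.4886, 0.3671, 0.0475])), (0.39, array([0.4952, 0.3115, 0.0475]))]
red_pad [(0.69, array([0.4923, 0.2805, 0.005 ]))]
(0.68, ((491.50506591796875, 286.912109375), (71.57001495361328, 61.542293548583984), 23.768444061279297), ((493.6521301269531, 281.9212646484375), 36.28736114501953))
```

Call:
{"method": "jog_arm", "body": {
  "plan": [
    {"offset": [-0.12,0.22,0],"twist": [0,0,0],"fingers": -0.2},
    {"offset": [-0.228,0.446,0],"twist": [0,0,0],"fingers": -0.2},
    {"offset": [-0.228,0.446,0],"twist": [0,0,0],"fingers": -0.2},
    {"offset": [-0.228,0.446,0.2],"twist": [0,0,0],"fingers": -0.2},
    {"offset": [-0.228,0.446,0.4],"twist": [0,0,0],"fingers": -0.2},
    {"offset": [-0.228,0.446,0.6],"twist": [0,0,0],"fingers": -0.2},
    {"offset": [-0.228,0.446,0.75],"twist": [0,0,0],"fingers": -0.2},
    {"offset": [-0.228,0.446,0.83],"twist": [0,0,0],"fingers": -0.2},
    {"offset": [-0.228,0.446,0.83],"twist": [0,0,0],"fingers": -0.2},
    {"offset": [-0.228,0.446,0.83],"twist": [0,0,0],"fingers": -0.2}
  ]
}}

```text
clock: 57.35
position: [0.4939, 0.2833, 0.0794]
ee_rot: [-0.002, 3.141, 0.001]
force: [0.8, 0.9, -1.2]
width: 0.575
gripper_force: 25.0
```

```bash
python3 - <<'E'
from h import *
np.set_printoptions(precision=4,suppress=True)
s=observe(); print(s['position'],s['width'],s['joints'],s['force'])
d=np.array([.493,.2822,.0744])-s['position']; print(rot(s['ee_rot']).T@d/.15)
E
```

```text
[0.4939 0.2833 0.0794] 0.5753632547633021 [-0.0118  0.7157 -0.9016  1.8322  0.6907  0.9409  0.3463] [ 0.7717  0.8718 -1.1519]
[ 0.0063 -0.0075  0.033 ]
```

Call:
{"method": "jog_arm", "body": {
  "plan": [
    {"offset": [0.006,-0.007,0.02],"twist": [0,0,0],"fingers": -0.2},
    {"offset": [0.006,-0.007,0.033],"twist": [0,0,0],"fingers": -0.2},
    {"offset": [0.006,-0.007,0.033],"twist": [0,0,0],"fingers": -0.2},
    {"offset": [0.006,-0.007,0.033],"twist": [0,0,0],"fingers": 0.45},
    {"offset": [0.006,-0.007,0.033],"twist": [0,0,0],"fingers": 0.45},
    {"offset": [0.006,-0.007,0.033],"twist": [0,0,0],"fingers": 0.45},
    {"offset": [0.006,-0.007,0.033],"twist": [0,0,0],"fingers": 0.45},
    {"offset": [0.006,-0.007,-0.2],"twist": [0,0,0],"fingers": 0.45},
    {"offset": [0.006,-0.007,-0.5],"twist": [0,0,0],"fingers": 0.45},
    {"offset": [0.006,-0.007,-0.8],"twist": [0,0,0],"fingers": 0.45},
    {"offset": [0.006,-0.007,-1],"twist": [0,0,0],"fingers": 0.45},
    {"offset": [0.006,-0.007,-1],"twist": [0,0,0],"fingers": 0.45}
  ]
}}

```text
clock: 58.85
position: [0.4934, 0.2831, 0.2307]
ee_rot: [-0.002, 3.138, 0.003]
force: [0.6, 0.1, -0.0]
width: 0.725
gripper_force: 0.0
```

Call:
{"method": "jog_arm", "body": {
  "plan": [
    {"offset": [0.2,-0.3,-0.2],"twist": [0,0,0],"fingers": 0.45},
    {"offset": [0.4,-0.6,-0.4],"twist": [0,0,0],"fingers": 0.45},
    {"offset": [0.5,-0.8,-0.4],"twist": [0,0,0],"fingers": 0.45},
    {"offset": [0.5,-0.8,-0.4],"twist": [0,0,0],"fingers": 0.45},
    {"offset": [0.5,-0.8,-0.4],"twist": [0,0,0],"fingers": 0.45}
  ]
}}

```text
clock: 59.48
position: [0.4181, 0.162, 0.288]
ee_rot: [0.002, -3.141, -0.0]
force: [0.6, -0.1, 0.1]
width: 0.726
gripper_force: 0.0
```

```bash
python3 - <<'E'
from h import *
np.set_printoptions(precision=4,suppress=True)
s=observe(); print(s['position'],s['joints'])
for c in('wrist','side'):
  get_image(c)
  for t,z in dict(red_bottle_mid=.0625,white_bottle_mid=.0475,new_vial_mid=.0355,old_vial_mid=.0345,tray=0,red_pad=.005,white_pad=.005,yellow_pad=.005,coaster=0).items(): print(c,t,[(k,np.round(p),onz(c,p,z)) for k,p in lm(t,c)[:1]])
get_image('wrist')
for t in('tray',): print(reg(t,'wrist',.014))
E
```

```text
[0.4181 0.162  0.288 ] [ 0.4851  0.3034 -1.1844  1.8487  0.3021  1.1918  0.7744]
wrist red_bottle_mid [(0.56, array([356., 226.]), array([0.4916, 0.2803, 0.0625]))]
wrist white_bottle_mid [(0.85, array([425., 221.]), array([0.4898, 0.3699, 0.0475]))]
wrist new_vial_mid []
wrist old_vial_mid [(0.66, array([204., 168.]), array([0.4262, 0.0955, 0.0345]))]
wrist tray [(0.88, array([374., 224.]), array([0.5129, 0.3245, 0.    ]))]
wrist red_pad []
wrist white_pad [(0.89, array([409., 209.]), array([0.4896, 0.3679, 0.005 ]))]
wrist yellow_pad []
wrist coaster [(0.95, array([209., 165.]), array([0.4302, 0.0948, 0.    ]))]
side red_bottle_mid [(0.76, array([267., 167.]), array([0.4896, 0.2634, 0.0625]))]
side white_bottle_mid [(0.73, array([262., 153.]), array([0.4876, 0.371 , 0.0475]))]
side new_vial_mid [(0.55, array([283., 163.]), array([0.5391, 0.3343, 0.0355]))]
side old_vial_mid [(0.89, array([247., 215.]), array([0.4291, 0.1008, 0.0345]))]
side tray [(0.8, array([272., 176.]), array([0.511 , 0.3305, 0.    ]))]
side red_pad [(0.46, array([268., 186.]), array([0.4941, 0.2663, 0.005 ]))]
side white_pad [(0.39, array([259., 167.]), array([0.4778, 0.374 , 0.005 ]))]
side yellow_pad [(0.42, array([279., 178.]), array([0.5262, 0.3068, 0.005 ]))]
side coaster [(0.59, array([246., 227.]), array([0.4281, 0.1004, 0.    ]))]
(0.69, ((497.0431823730469, 323.4991149902344), (123.91649627685547, 190.38143920898438), 2.4775218963623047), ((497.062744140625, 322.0386657714844), 111.19564056396484))
```

All four objects measure at their places, standing, and the gripper is clear.

```bash
python3 -c "from cell import sign_off; print(sign_off())"
```

```text
the job is handed in; nothing more can be done
None
```

The job is done and handed in at about 60 s: black-capped vial on the orange coaster, white-capped vial on the yellow pad, and each bottle on the pad of its cap's colour. The last check was by camera measurement only, because the picture allowance was used up, and the hand-in call gave no verdict.

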